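# Put away the dried beads

### The arm

A 6-joint arm with a two-finger parallel gripper is mounted at the origin on the work surface. World frame = base frame: x ahead of the robot, y to its left, z up, the work surface at z = 0. Lengths are in mm, angles in rad, forces in N, time in s.
With the tool pointing down it reaches from about 350 to 725 mm from the base axis. Payload 4.3 kg.
Tool frame: the origin (TCP) lies at the very end of the fingers, on their centre line; the grasp point (between the pads) lies 19 mm behind it (arm.pinch_z is the distance from the TCP to the grasp point, in mm); z points along the fingers, y is the line along which they close (so a half turn about z gives the same grasp; the last joint's range is limited). The gripper opens to 85 mm and grips with 20 to 120 N. Pads are 22 mm wide; open, the fingers measure 114 mm over their backs; the gripper's body (76 mm by 85 mm) begins 54 mm behind the grasp point. The pads swing forward as they close: fully open they stand 13 mm farther back than shut.
Start: joints at [1.134, 0.377, 0.081, 1.274, 0, 1.46], TCP at [184.591, 544.604, 231.329] pointing down, gripper open.
Joint ranges: [-2.72, 2.72], [-0.84, 1.66], [-1.02, 1.22], [-1.77, 2.12], [-1.37, 1.28], [-3.14, 3.14]. Speed limits (rad/s): [2.57, 2.57, 3.14, 3.14, 3.14, 3.14].

### API

Orientations are given as a 3x3 rotation matrix whose columns are the frame's x, y, z axes.
In Python, from bench import sensors, read_camera, order, arm gives the robot as it stands. The module is installed in compiled form; this text tells all that it offers.
- The arm moves only by the shell command python3 -m jog 'ROWS' [FORCE]. ROWS is JSON, a list of rows, each a list of 7 numbers: the shift along the tool's x, y, z scaled (see below), then the turn, a rotation vector about the tool's x, y, z scaled (see below), then the opening, from 0 (shut) to 1 (fully open). In form: [[dx, dy, dz, rx, ry, rz, grip], ...]. A call has 1 to 12 rows; each row shifts and turns the commanded pose from where the row before left it, along the tool's axes as they then stand; what a row does not reach is not made up. The controller multiplies each number of a shift by 50 mm and each number of a turn by pi rad. A row lasts 1/8 s, in which the tool goes at most 62.5 mm and 10.7 degrees, less where a joint would pass 70% of its speed; a pose out of reach is approached as far as the arm can. A call with a number of a shift or a turn outside -1 to 1 is refused whole. A call with a gripper value outside its range is refused whole. The fingers move at their own pace and stop on an object; FORCE is the grip in N (left out, the last holds). Time passes only in rows, so rows that do not move let the fingers close. It gives the time, the measured TCP pose, the force, the opening and the grip force at its end, in the units of the state.
- sensors.read_state(): the state, without advancing time (a new reading comes with each control period).
- read_camera(name): name is "scene" or "top" or "wrist"; returns a dict with "frame" (420x560x3 uint8, red, green, blue), "range_z" (420x560 float32, mm along the optical axis (not along the pixel's ray), 0 where there is no reading), "K" (3x3 intrinsics, pixels), "cam_to_world" (4x4, takes a point from camera to world coordinates). Camera axes: x right, y up, looking along -z (the intrinsics and any distortion apply to the point x, -y, -z); pixel columns grow to the right and rows downward; lengths in mm; the calibration is good to about 2 mm. The wrist camera is an equidistant fisheye: a pixel r from the principal point sees the ray r / f radians off the axis. A picture is of the moment at which its call begins.
- order.job_done(): hands the job in; it is judged then, once.
The state is a dict: "time": time; "joint_positions": joint angles; "dq": joint speeds; "tau": joint torques, N m; "eef_pos": TCP position; "tcp_rot": TCP orientation; "force": force on the tool from outside, world axes, zero at the start; "wrist_torque": the same for the moment, N m; "finger_gap": opening from 0.0 (shut) to 1.0 (fully open); "grip_force": force on a finger pad.
Only numpy, scipy, OpenCV 4.12 (cv2) and the standard library are available. Lean on these libraries where they do the work, as an engineer would, in place of code of your own. Each camera call takes 0.05 s, during which the arm holds its last target. There are 200 camera calls.

### The job

The turned beads have dried and there are between five and nine of them: pull the top drawer of the small chest open, and use the scoop to move the pale maple beads into the drawer's left compartment and the dark walnut beads into its right one (left and right as you face the drawer). The wax is still tender, so never touch a bead with the gripper. When all are in, lay the scoop back right way up on its cork mat, push the drawer fully shut, and leave the other things on the bench where they are.

Things in the scene. Friction and masses are not known exactly. Their poses are not given: they have to be found in the camera images.
- chest_drawer0 (a joint): how far the top drawer is out, in m: 0 shut, at most 0.18; about 1 N of friction, stays where it is left. It is the upper of two drawers in a wooden chest fixed on the bench, 260 deep x 320 wide x 170 mm high, top plate 12 mm. Shut, its front is flush with the chest's front edges. A half bead glued on the front shows what goes where: pale left, dark right
- chest_drawer0_handle (a point): middle of the top drawer's bar handle: round 11 mm steel bar, 120 mm long, level, 35 mm out from the drawer front, 132 mm above the bench, on two feet 51 mm either side of the middle, centred on the chest. Moves with the drawer. Its x axis points into the chest (the drawer pulls out along -x), y to the left as you face it, z up. The bottom drawer has a like handle 73 mm lower
- bin_left (a point): middle of the front edge of the floor of the top drawer's left compartment, for maple, at the front inner face; moves with the drawer, axes as the handle's. Floor 95 mm above the bench, inside 215 mm front to back (+x) and 136 mm wide (y). Drawer front panel 15 mm thick with its top 157 mm above the bench, box walls 6 mm with tops at 148 mm, middle divider 6 mm with its top at 141 mm
- bin_right (a point): the same point of the right compartment, for walnut; a mirror image of the left one
- tray_maple: pale-edged drying tray holding the maple beads, fixed on the bench, left or right of the walnut one. Outside 230 long (x) x 120 mm wide (y), walls 7 mm thick; origin under its centre, z up. Near (-x) and side walls 45 mm high, far wall only 22 mm. Level grey-lined floor 8 mm above the bench; the near wall's inner face is at x = -108 mm, the far one's at +108
- tray_walnut: dark-edged drying tray holding the walnut beads, made like the maple tray
- scoop: aluminium hand scoop, about 180 g. Flat pan 100 long (x) x 70 mm wide (y), 2 mm sheet; origin under its centre, z up. Open mouth, straight lip at x = -50 mm; back wall at +50, 44 high; sides 14 high from x = -47 to -10, then 36 high. Wooden handle: flat-sided bar 22 wide (y), 26 high, 112 long, rising rearwards at 0.26 rad, centre x = +118, z = +62; hold it at x = +100, z = +58
- mat: cork mat fixed on the bench, 250 long (x) x 150 mm wide (y) x 4 mm thick, origin under its centre; the scoop lies on it at the start, mouth towards -x, and belongs back on it with its pan within the mat
- maple1: maple bead 1, a 30 mm ball with a 7 mm drilled hole seen as a dot; origin at its centre; pale wood; 11 g, waxed and slippery, rolls easily; None if not in this batch
- maple2: maple bead 2, a 30 mm ball with a 7 mm drilled hole seen as a dot; origin at its centre; pale wood; 11 g, waxed and slippery, rolls easily; None if not in this batch
- maple3: maple bead 3, a 30 mm ball with a 7 mm drilled hole seen as a dot; origin at its centre; pale wood; 11 g, waxed and slippery, rolls easily; None if not in this batch
- maple4: maple bead 4, a 30 mm ball with a 7 mm drilled hole seen as a dot; origin at its centre; pale wood; 11 g, waxed and slippery, rolls easily; None if not in this batch
- maple5: maple bead 5, a 30 mm ball with a 7 mm drilled hole seen as a dot; origin at its centre; pale wood; 11 g, waxed and slippery, rolls easily; None if not in this batch
- walnut1: walnut bead 1, a 30 mm ball with a 7 mm drilled hole seen as a dot; origin at its centre; dark wood; 11 g, waxed and slippery, rolls easily; None if not in this batch
- walnut2: walnut bead 2, a 30 mm ball with a 7 mm drilled hole seen as a dot; origin at its centre; dark wood; 11 g, waxed and slippery, rolls easily; None if not in this batch
- walnut3: walnut bead 3, a 30 mm ball with a 7 mm drilled hole seen as a dot; origin at its centre; dark wood; 11 g, waxed and slippery, rolls easily; None if not in this batch
- walnut4: walnut bead 4, a 30 mm ball with a 7 mm drilled hole seen as a dot; origin at its centre; dark wood; 11 g, waxed and slippery, rolls easily; None if not in this batch
- walnut5: walnut bead 5, a 30 mm ball with a 7 mm drilled hole seen as a dot; origin at its centre; dark wood; 11 g, waxed and slippery, rolls easily; None if not in this batch
- mallet: turner's mallet lying down, 230 mm long, dark head 72 mm across, pale handle; origin under the middle of it; a bystander
- sanding_block: cork sanding block 100 x 55 x 34 mm, origin under its centre; a bystander
- finish_oil: amber bottle of oil, 64 mm across, 160 mm high, origin under its centre; a bystander
- wax_tin: flat tin with a yellow label, 80 mm across, 45 mm high, origin under its centre; a bystander
- turned_bowl: turned wooden bowl, 120 mm across, 45 mm high, origin under its centre; a bystander
- offcut: dark wood offcut 90 x 50 x 50 mm, origin under its centre; a bystander

How it is judged (in metres and radians):
On the way, in this order (a step that is already met when the one before it is completed fails the run):
1. the top drawer is pulled open by 9 cm or more (value of joint chest_drawer0 above 0.09 m), for 0.2 s.
2. a bead is carried in the scoop, clear of the tray (((x of maple1 in the frame of scoop between -0.055 and 0.05 m and y of maple1 in the frame of scoop between -0.035 and 0.035 m and z of maple1 in the frame of scoop between 0.005 and 0.06 m and height (world z) of maple1 above 0.09 m) or (x of maple2 in the frame of scoop between -0.055 and 0.05 m and y of maple2 in the frame of scoop between -0.035 and 0.035 m and z of maple2 in the frame of scoop between 0.005 and 0.06 m and height (world z) of maple2 above 0.09 m) or (x of maple3 in the frame of scoop between -0.055 and 0.05 m and y of maple3 in the frame of scoop between -0.035 and 0.035 m and z of maple3 in the frame of scoop between 0.005 and 0.06 m and height (world z) of maple3 above 0.09 m) or (x of maple4 in the frame of scoop between -0.055 and 0.05 m and y of maple4 in the frame of scoop between -0.035 and 0.035 m and z of maple4 in the frame of scoop between 0.005 and 0.06 m and height (world z) of maple4 above 0.09 m) or (x of maple5 in the frame of scoop between -0.055 and 0.05 m and y of maple5 in the frame of scoop between -0.035 and 0.035 m and z of maple5 in the frame of scoop between 0.005 and 0.06 m and height (world z) of maple5 above 0.09 m) or (x of walnut1 in the frame of scoop between -0.055 and 0.05 m and y of walnut1 in the frame of scoop between -0.035 and 0.035 m and z of walnut1 in the frame of scoop between 0.005 and 0.06 m and height (world z) of walnut1 above 0.09 m) or (x of walnut2 in the frame of scoop between -0.055 and 0.05 m and y of walnut2 in the frame of scoop between -0.035 and 0.035 m and z of walnut2 in the frame of scoop between 0.005 and 0.06 m and height (world z) of walnut2 above 0.09 m) or (x of walnut3 in the frame of scoop between -0.055 and 0.05 m and y of walnut3 in the frame of scoop between -0.035 and 0.035 m and z of walnut3 in the frame of scoop between 0.005 and 0.06 m and height (world z) of walnut3 above 0.09 m) or (x of walnut4 in the frame of scoop between -0.055 and 0.05 m and y of walnut4 in the frame of scoop between -0.035 and 0.035 m and z of walnut4 in the frame of scoop between 0.005 and 0.06 m and height (world z) of walnut4 above 0.09 m) or (x of walnut5 in the frame of scoop between -0.055 and 0.05 m and y of walnut5 in the frame of scoop between -0.035 and 0.035 m and z of walnut5 in the frame of scoop between 0.005 and 0.06 m and height (world z) of walnut5 above 0.09 m))), for 0.2 s.
3. every bead lies in its own compartment (x of maple1 in the frame of bin_left between 0 and 0.215 m and y of maple1 in the frame of bin_left between -0.068 and 0.068 m and z of maple1 in the frame of bin_left between 0.005 and 0.06 m and x of maple2 in the frame of bin_left between 0 and 0.215 m and y of maple2 in the frame of bin_left between -0.068 and 0.068 m and z of maple2 in the frame of bin_left between 0.005 and 0.06 m and x of maple3 in the frame of bin_left between 0 and 0.215 m and y of maple3 in the frame of bin_left between -0.068 and 0.068 m and z of maple3 in the frame of bin_left between 0.005 and 0.06 m and x of maple4 in the frame of bin_left between 0 and 0.215 m and y of maple4 in the frame of bin_left between -0.068 and 0.068 m and z of maple4 in the frame of bin_left between 0.005 and 0.06 m and x of maple5 in the frame of bin_left between 0 and 0.215 m and y of maple5 in the frame of bin_left between -0.068 and 0.068 m and z of maple5 in the frame of bin_left between 0.005 and 0.06 m and x of walnut1 in the frame of bin_right between 0 and 0.215 m and y of walnut1 in the frame of bin_right between -0.068 and 0.068 m and z of walnut1 in the frame of bin_right between 0.005 and 0.06 m and x of walnut2 in the frame of bin_right between 0 and 0.215 m and y of walnut2 in the frame of bin_right between -0.068 and 0.068 m and z of walnut2 in the frame of bin_right between 0.005 and 0.06 m and x of walnut3 in the frame of bin_right between 0 and 0.215 m and y of walnut3 in the frame of bin_right between -0.068 and 0.068 m and z of walnut3 in the frame of bin_right between 0.005 and 0.06 m and x of walnut4 in the frame of bin_right between 0 and 0.215 m and y of walnut4 in the frame of bin_right between -0.068 and 0.068 m and z of walnut4 in the frame of bin_right between 0.005 and 0.06 m and x of walnut5 in the frame of bin_right between 0 and 0.215 m and y of walnut5 in the frame of bin_right between -0.068 and 0.068 m and z of walnut5 in the frame of bin_right between 0.005 and 0.06 m), for 0.2 s.
At the end, for the whole second after the job is handed in: every maple bead lies in the left and every walnut bead in the right compartment of the top drawer, the drawer is shut to within 6 mm, and the scoop lies at rest, right way up, flat on the cork mat (its pan's centre within 90 mm of the mat's middle lengthwise and 55 mm crosswise) (all of step 3 and value of joint chest_drawer0 below 0.006 m and x of scoop in the frame of mat between -0.09 and 0.09 m and y of scoop in the frame of mat between -0.055 and 0.055 m and z of scoop in the frame of mat between 0 and 0.012 m and angle between scoop's own z axis and vertical below 0.1 rad and linear speed of scoop below 0.02 m/s); the robot touches nothing.
It fails at once if a bead is touched by the gripper's fingers (contact force between the fingers and maple1 above 0.5 N or contact force between the fingers and maple2 above 0.5 N or contact force between the fingers and maple3 above 0.5 N or contact force between the fingers and maple4 above 0.5 N or contact force between the fingers and maple5 above 0.5 N or contact force between the fingers and walnut1 above 0.5 N or contact force between the fingers and walnut2 above 0.5 N or contact force between the fingers and walnut3 above 0.5 N or contact force between the fingers and walnut4 above 0.5 N or contact force between the fingers and walnut5 above 0.5 N).
It fails at once if another thing on the bench is pushed more than 4 cm out of its place (distance of any of mallet, sanding_block, finish_oil, wax_tin, turned_bowl, offcut from where it was at the start of the episode above 0.04 m).
Of maple1, maple2, maple3, maple4, maple5, walnut1, walnut2, walnut3, walnut4, walnut5 only 5 to 9 are there at a start; the rules pass over those that are not, and their reading is None.
At some moment in a run one of scoop may be knocked a few centimetres aside while the robot is not near it.
Once in a run the grip may slacken for a moment while it holds something.
It also fails if it takes over 210 s, if anything falls off the work surface, if the arm or the gripper's body presses on something with over 40 N, if the wrist force passes 120 N, or if a joint passes its speed limit or range.

## Working session

There is one attempt and no reset: what is moved stays moved. The work goes in short steps, Python scripts to look and compute and a shell command to move; the robot and the scene stay as the last step left them, time stands still between calls to the robot, and variables do not carry over. Pictures are saved under pics/ and viewed, at most 14 in all, crops included, and the job is handed in when it is done.

```bash
mkdir -p pics
cat > h.py <<'E'
import numpy as np, cv2
from bench import sensors, read_camera, order, arm
def cloud(c):
    K=c["K"];d=c["range_z"];v,u=np.mgrid[:d.shape[0],:d.shape[1]]
    p=np.stack([(u-K[0,2])/K[0,0]*d,-(v-K[1,2])/K[1,1]*d,-d],-1)
    M=c["cam_to_world"];return p@M[:3,:3].T+M[:3,3]
def save(n,im): cv2.imwrite("pics/"+n,im[:,:,::-1])
E
python3 - <<'E'
from h import *
s=sensors.read_state();print({k:np.round(v,3).tolist() for k,v in s.items()})
for n in("scene","top"):
    c=read_camera(n);save(n+"0.png",c["frame"]);print(n,c["K"],c["cam_to_world"].round(3));np.savez(n+"0.npz",**c)
E
```

```text
{'time': 0.0, 'joint_positions': [1.134, 0.378, 0.08, 1.274, -0.0, 1.46], 'dq': [0.0, 0.001, 0.003, -0.002, -0.0, 0.002], 'tau': [0.0, -46.36, 26.988, 0.021, -0.0, 0.0], 'eef_pos': [184.301, 543.983, 230.365], 'tcp_rot': [[-0.947, 0.321, -0.001], [0.321, 0.947, -0.002], [0.0, -0.002, -1.0]], 'force': [1.143, 0.138, 0.587], 'wrist_torque': [0.034, -0.026, 0.028], 'grip_force': 0.0, 'finger_gap': 1.003}
scene [[446.31725416   0.         282.41565085]
 [  0.         446.31725416 211.46095   ]
 [  0.           0.           1.        ]] [[-8.200000e-01 -3.740000e-01  4.320000e-01  1.311534e+03]
 [ 5.720000e-01 -5.300000e-01  6.260000e-01  1.094579e+03]
 [-5.000000e-03  7.610000e-01  6.490000e-01  1.258656e+03]
 [ 0.000000e+00  0.000000e+00  0.000000e+00  1.000000e+00]]
top [[545.52332413   0.         274.14689276]
 [  0.         545.52332413 204.31466638]
 [  0.           0.           1.        ]] [[ 1.020000e-01  9.710000e-01 -2.150000e-01  2.013710e+02]
 [-9.950000e-01  1.000000e-01 -1.900000e-02 -3.863000e+01]
 [ 3.000000e-03  2.160000e-01  9.760000e-01  1.806309e+03]
 [ 0.000000e+00  0.000000e+00  0.000000e+00  1.000000e+00]]
```

View pics/scene0.png

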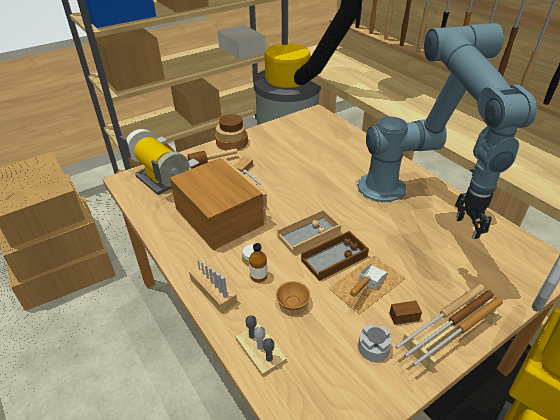

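View pics/top0.png

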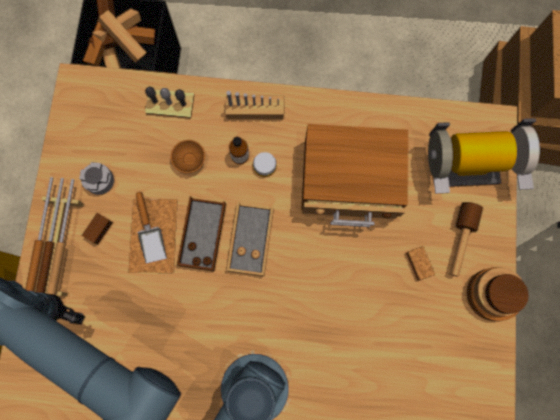

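The top view shows the chest (≈355,170) with the drawer handle at (352,220), the maple tray (250,240) with 2 pale beads, the walnut tray (203,235) with 3 dark beads, and the scoop on its mat (150,240), mouth towards the robot. I'll measure these next.

Run:
```python
from h import *
c=dict(np.load("top0.npz"));P=cloud(c);im=c["frame"]
big=cv2.resize(im[180:290,120:280],(800,550),interpolation=cv2.INTER_CUBIC);save("crop1.png",big)
def rect(m,name):
    p=P[m][:,:2].astype(np.float32);r=cv2.minAreaRect(p);print(name,len(p),[np.round(x,1) for x in r],"z",P[m][:,2].mean().round(1))
roi=lambda u0,u1,v0,v1:(np.indices(im.shape[:2])[1]>=u0)&(np.indices(im.shape[:2])[1]<u1)&(np.indices(im.shape[:2])[0]>=v0)&(np.indices(im.shape[:2])[0]<v1)
z=P[...,2]
rect(roi(290,420,120,220)&(abs(z-170)<12),"chesttop")
for n,a in(("walnut",(172,230,190,280)),("maple",(226,280,195,285))):
    rect(roi(*a)&(z>35)&(z<55),n+" rim")
rect(roi(320,385,205,235)&(abs(z-136)<8),"handle")
h=cv2.cvtColor(im,cv2.COLOR_RGB2HSV)
for pt in[(150,245),(200,215),(250,225),(243,251),(256,254),(194,246),(197,261),(208,261),(355,160),(352,221)]:
    print(pt,im[pt[1],pt[0]],h[pt[1],pt[0]],P[pt[1],pt[0]].round(0))
```

```text
chesttop 8051 [array([ 707.8, -250.6]), array([271.3, 321.6]), np.float64(2.3)] z 171.1
walnut rim 548 [array([470. , 199.4]), array([171.4, 231.7]), np.float64(87.7)] z 44.0
maple rim 467 [array([469.7,  62.4]), array([120.9, 229.2]), np.float64(88.0)] z 44.4
handle 273 [array([ 556.6, -252.6]), array([ 60.5, 199.9]), np.float64(10.3)] z 137.0
(150, 245) [185 182 185] [150   4 185] [419. 395.  -1.]
(200, 215) [110 108 104] [ 20  14 110] [536. 241.   6.]
(250, 225) [113 109 107] [ 10  14 113] [520.  70.   1.]
(243, 251) [178 129  79] [ 15 142 178] [426.  81.  36.]
(256, 254) [175 128  77] [ 16 143 175] [420.  38.  40.]
(194, 246) [76 39 21] [ 10 185  76] [426. 242.  37.]
(197, 261) [72 43 21] [ 13 181  72] [378. 226.  37.]
(208, 261) [79 42 13] [ 13 213  79] [381. 190.  43.]
(355, 160) [162  96  44] [ 13 186 162] [ 727. -243.  176.]
(352, 221) [144 133 132] [  3  21 144] [ 540. -252.  140.]
```

View pics/crop1.png

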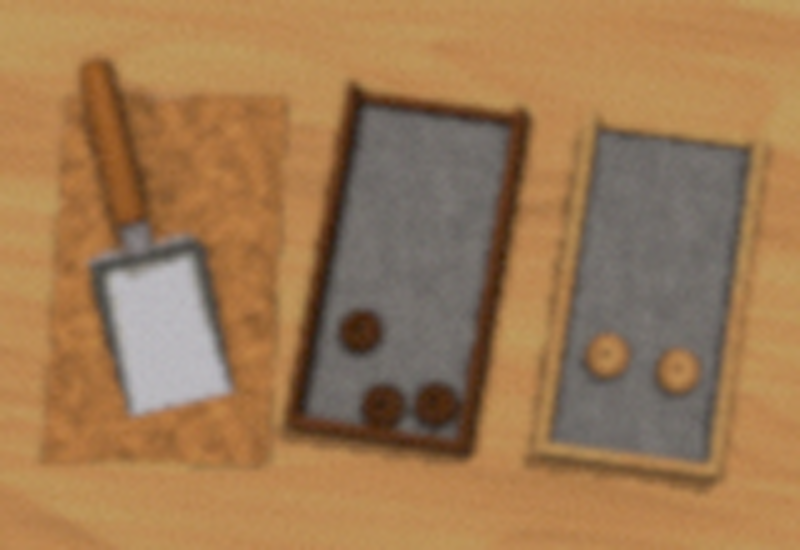

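```bash
cat >> h.py <<'E'
def cast(c,uv,z):
    uv=np.atleast_2d(np.asarray(uv,float));K=c["K"];M=c["cam_to_world"]
    r=np.stack([(uv[:,0]-K[0,2])/K[0,0],-(uv[:,1]-K[1,2])/K[1,1],-np.ones(len(uv))],-1)@M[:3,:3].T
    return M[:3,3]+r*((z-M[2,3])/r[:,2])[:,None]
def box(m,u0,u1,v0,v1):
    o=np.zeros_like(m,bool);o[v0:v1,u0:u1]=m[v0:v1,u0:u1];return o
def uvs(m): return np.argwhere(m)[:,::-1]
def big(m):
    n,l,s,_=cv2.connectedComponentsWithStats(m.astype(np.uint8));return l==1+np.argmax(s[1:,4])
def rect(p,name=""):
    r=cv2.minAreaRect(p[:,:2].astype(np.float32));print(name,len(p),np.round(r[0],1),np.round(r[1],1),round(r[2],2))
    return r
def scoop(c,roi,z):
    h=cv2.cvtColor(c["frame"],cv2.COLOR_RGB2HSV);m=big(box((h[...,1]<40)&(h[...,2]>90),*roi))
    return rect(cast(c,uvs(m),z),"pan")
def beads(c,roi,z,kind):
    h=cv2.cvtColor(c["frame"],cv2.COLOR_RGB2HSV);m=box((h[...,1]>80)&((h[...,2]<115) if kind=="w" else (h[...,2]>120)),*roi)
    n,l,s,ce=cv2.connectedComponentsWithStats(m.astype(np.uint8))
    for i in range(1,n):
        if s[i,4]>25: print(kind,s[i],ce[i].round(1),cast(c,ce[i],z).round(0)[0,:2])
E
python3 - <<'E'
from h import *
c=dict(np.load("top0.npz"));P=cloud(c);im=c["frame"];z=P[...,2]
h=cv2.cvtColor(im,cv2.COLOR_RGB2HSV)
scoop(c,(125,175,225,272),6)
m=big(box((h[...,1]<40)&(h[...,2]>70),180,226,195,272));rect(cast(c,uvs(m),8),"wfloor")
m2=big(box((h[...,1]<40)&(h[...,2]>70),228,272,200,276));rect(cast(c,uvs(m2),8),"mfloor")
rect(P[big(box((z>34)&(z<56),176,227,190,280))],"wrim");rect(P[big(box((z>34)&(z<56),226,280,195,285))],"mrim")
beads(c,(180,222,235,270),23,"w");beads(c,(234,268,240,268),23,"m")
m=box((h[...,1]<70)&(h[...,2]>100),320,385,208,240);q=cast(c,uvs(m),135);rect(q,"hand");
for a,b in((-320,-295),(-290,-265),(-265,-240),(-240,-215)):
    s=q[(q[:,1]>a)&(q[:,1]<b)];print(a,len(s),np.percentile(s[:,0],[0,10,50,90,100]).round(0))
m=big(box(abs(z-171)<7,290,420,120,218));rect(P[m],"chest");
p=P[m];
for a in range(-390,-100,40):
    s=p[abs(p[:,1]-a)<15];print(a,np.percentile(s[:,0],[0,2,98,100]).round(0))
m=(h[...,0]>5)&(h[...,0]<20)
c2=dict(np.load("scene0.npz"));P2=cloud(c2);Z=P2[...,2]
q=P2[(abs(Z-170)<5)&(P2[...,0]>500)&(P2[...,1]<0)&(P2[...,0]<900)];rect(q,"chest scene")
E
```

```text
pan 641 [426.  389.1] [122.9  67.6] 22.56
wfloor 1607 [474.9 229.2] [ 99.8 209.1] 87.31
mfloor 1638 [473.8  65.3] [ 98.2 206.9] 88.18
wrim 489 [470.8 224. ] [122. 231.] 87.1
mrim 408 [469.7  62.4] [120.9 229.2] 88.01
w [180 235   5  25  61] [181.6 245.6] [424. 285.]
w [180 235  41  35 365] [204.2 259.4] [387. 205.]
w [188 242   8   8  49] [191.7 245.7] [428. 252.]
m [262 240   6  28 114] [265.3 255.9] [419.   8.]
m [238 247   8   8  56] [241.3 250.5] [428.  88.]
m [252 250   8   8  54] [255.4 253.4] [424.  41.]
hand 281 [ 549.  -252.2] [ 45.1 130.9] 4.09
-320 70 [530. 534. 546. 567. 576.]
-290 41 [530. 531. 537. 544. 545.]
-265 44 [528. 529. 536. 543. 545.]
-240 41 [527. 529. 535. 541. 543.]
chest 7196 [ 718.3 -250.3] [249.  321.4] 2.39
-390 [600. 604. 842. 849.]
-350 [598. 602. 839. 845.]
-310 [597. 601. 838. 844.]
-270 [595. 599. 837. 843.]
-230 [593. 598. 835. 841.]
-190 [593. 597. 832. 839.]
-150 [590. 594. 831. 837.]
-110 [589. 592. 831. 836.]
chest scene 3128 [  700.2 -1121.1] [2081.3  396.1] 89.93
```

```bash
cat >> h.py <<'E'
from scipy.spatial.transform import Rotation as R
def to(pos,yang=None,s=None):
    """print rows units: total shift in current tool axes, and rz turn to bring tool y to yaw yang(deg)"""
    s=s or sensors.read_state();T=np.array(s["tcp_rot"]);d=np.array(pos)-s["eef_pos"]
    print("t",round(s["time"],2),"pos",np.round(s["eef_pos"],1),"gap",round(s["finger_gap"],3),"grip",round(s["grip_force"],1),"F",np.round(s["force"],1))
    print("shift units",np.round(T.T@d/50,3),"norm mm",np.linalg.norm(d).round(1))
    if yang is not None:
        print("cur y ang",np.degrees(np.arctan2(T[1,1],T[0,1])).round(2),"tilt z",T[:,2].round(3))
        a=np.radians(yang);y=np.array([np.cos(a),np.sin(a),0]);z=np.array([0,0,-1.]);G=np.stack([np.cross(y,z),y,z],1)
        print("rotvec units",(R.from_matrix(T.T@G).as_rotvec()/np.pi).round(4))
E
python3 -m jog '[[-0.65,-0.71,0,0,0,0,1],[-0.65,-0.71,0,0,0,0,1],[-0.65,-0.71,0,0,0,0,1],[-0.65,-0.71,0,0,0,0,1],[-0.65,-0.71,0,0,0,0,1],[-0.65,-0.71,0,0,0,0,1],[-0.65,-0.71,0,0,0,0,1],[-0.65,-0.71,0,0,0,0,1],[-0.65,-0.71,0,0,0,0,1],[-0.65,-0.71,0,0,0,0,1],[-0.65,-0.71,0,0,0,0,1],[-0.65,-0.71,0,0,0,0,1]]'
python3 -m jog '[[-0.65,-0.71,0,0,0,0,1],[-0.65,-0.71,0,0,0,0,1],[-0.65,-0.71,0,0,0,0,1],[-0.65,-0.71,0,0,0,0,1],[0,0,0,0,0,0.055,0.3],[0,0,0,0,0,0.055,0.3],[0,0,0,0,0,0.055,0.3],[0,0,0,0,0,0.055,0.3],[0,0,0,0,0,0.055,0.3],[0,0,0,0,0,0.055,0.3],[0,0,0,0,0,0.055,0.3],[0,0,0,0,0,0,0.3]]'
python3 - <<'E'
from h import *
c=read_camera("wrist");save("w1.png",c["frame"]);print(c["K"],c["cam_to_world"].round(2));np.savez("w1.npz",**c)
to([536,-252,200],2.4)
E
```

```text
time: 1.6
eef_pos: [417.3, 14.5, 231.1]
tcp_rot: [[-0.947, 0.321, -0.0], [0.321, 0.947, 0.0], [0.0, 0.0, -1.0]]
force: [0.2, 0.2, 0.0]
finger_gap: 1.001
grip_force: 0.0
time: 3.1
eef_pos: [494.4, -160.1, 230.9]
tcp_rot: [[-0.037, 0.999, -0.001], [0.999, 0.037, 0.0], [0.001, -0.001, -1.0]]
force: [-0.2, 0.6, 0.2]
finger_gap: 0.299
grip_force: 0.0
[[325.1922621    0.         285.54335064]
 [  0.         325.1922621  208.72076165]
 [  0.           0.           1.        ]] [[ 1.0000e+00 -4.0000e-02 -1.0000e-02  4.9286e+02]
 [ 4.0000e-02  9.5000e-01  3.0000e-01 -8.1350e+01]
 [-0.0000e+00 -3.0000e-01  9.5000e-01  3.7328e+02]
 [ 0.0000e+00  0.0000e+00  0.0000e+00  1.0000e+00]]
t 3.15 pos [ 494.5 -160.1  230.9] gap 0.301 grip 0.0 F [ 0.3 -0.7  0.1]
shift units [-1.867  0.762  0.617] norm mm 105.4
cur y ang 2.14 tilt z [-0.001  0.    -1.   ]
rotvec units [-0.0002 -0.0001 -0.0014]
```

View pics/w1.png

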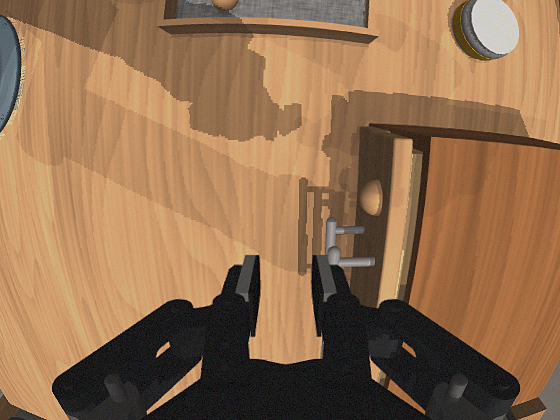

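The wrist view shows the drawer a little ajar, with the bar at (331, 220–265), and the pale half bead on the left of the front. I'll locate the bar by casting its fisheye ray.

```bash
cat >> h.py <<'E'
def fcast(c,uv,z):
    uv=np.atleast_2d(np.asarray(uv,float));K=c["K"];M=c["cam_to_world"]
    d=uv-[K[0,2],K[1,2]];r=np.linalg.norm(d,axis=1);t=r/K[0,0];k=np.sin(t)/np.maximum(r,1e-9)
    v=np.stack([d[:,0]*k,-d[:,1]*k,-np.cos(t)],-1)@M[:3,:3].T
    return M[:3,3]+v*((z-M[2,3])/v[:,2])[:,None]
E
python3 - <<'E'
from h import *
c=dict(np.load("w1.npz"))
print(fcast(c,[(331,222),(331,240),(331,254)],132).round(1), fcast(c,[(355,230),(372,262)],132).round(1))
print(fcast(c,[(394,140),(394,250),(412,140)],157).round(1),fcast(c,[(432,137)],170).round(1))
E
```

```text
[[ 532.  -168.   132. ]
 [ 533.3 -183.5  132. ]
 [ 534.5 -196.1  132. ]] [[ 552.3 -174.2  132. ]
 [ 570.7 -203.   132. ]]
[[ 567.9  -97.9  157. ]
 [ 578.9 -180.2  157. ]
 [ 581.4  -96.8  157. ]] [[590.7 -92.4 170. ]]
```

```bash
python3 -m jog '[[-0.93,0.36,0,0,0,0,0.3],[-0.93,0.36,0,0,0,0,0.3],[0,0,0,0,0,0,0.3]]'
python3 - <<'E'
from h import *
c=dict(np.load("w1.npz"))
print(fcast(c,[(335,250),(335,256)],132).round(1), fcast(c,[(331,222)],59).round(1))
c=read_camera("wrist");save("w2.png",c["frame"][150:400,180:480]);np.savez("w2.npz",**c)
to([535,-252,200],2.4)
E
```

```text
time: 3.52
eef_pos: [534.6, -254.8, 230.1]
tcp_rot: [[-0.034, 0.999, -0.0], [0.999, 0.034, -0.0], [-0.0, -0.0, -1.0]]
force: [-1.0, -0.1, -0.6]
finger_gap: 0.3
grip_force: 0.0
[[ 537.5 -192.3  132. ]
 [ 538.  -197.8  132. ]] [[ 543.8 -194.2   59. ]]
t 3.58 pos [ 533.9 -253.   230.4] gap 0.3 grip 0.0 F [-0.5 -0.3 -0.2]
shift units [0.019 0.022 0.607] norm mm 30.4
cur y ang 1.98 tilt z [-0.001  0.001 -1.   ]
rotvec units [-0.0003 -0.0003 -0.0023]
```

View pics/w2.png

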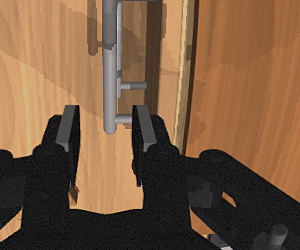

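Run:
```python
from h import *
c=dict(np.load("w2.npz"))
print(fcast(c,[(290,282),(290,220),(288.5,180)],132).round(1), c["cam_to_world"][:3,3].round(0))
```

```text
[[ 541.8 -318.2  132. ]
 [ 539.6 -262.   132. ]
 [ 537.2 -229.9  132. ]] [ 533. -176.  372.]
```

```bash
python3 -m jog '[[0,0.09,0.5,0,0,0,0.3],[0,0,0.5,0,0,0,0.3],[0,0,0.5,0,0,0,0.3],[0,0,0.4,0,0,0,0.3],[0,0,0.4,0,0,0,0.3],[0,0,0,0,0,0,0.3],[0,0,0,0,0,0,0],[0,0,0,0,0,0,0],[0,0,0,0,0,0,0],[0,0,0,0,0,0,0]]' 60
```

```text
time: 4.82
eef_pos: [538.4, -250.7, 116.6]
tcp_rot: [[-0.035, 0.999, 0.0], [0.999, 0.035, 0.002], [0.002, 0.0, -1.0]]
force: [-1.0, 5.0, 5.9]
finger_gap: 0.103
grip_force: 59.0
```

```bash
python3 -m jog '[[0,-0.3,0,0,0,0,0],[0,-0.3,0,0,0,0,0],[0,-0.3,0,0,0,0,0],[0,-0.3,0,0,0,0,0],[0,-0.3,0,0,0,0,0],[0,-0.3,0,0,0,0,0],[0,-0.3,0,0,0,0,0],[0,-0.3,0,0,0,0,0],[0,-0.3,0,0,0,0,0],[0,-0.3,0,0,0,0,0],[0,0,0,0,0,0,0]]'
```

```text
time: 6.2
eef_pos: [387.0, -256.9, 116.6]
tcp_rot: [[-0.034, 0.999, -0.001], [0.999, 0.034, -0.0], [-0.0, -0.001, -1.0]]
force: [-0.8, 4.5, 6.6]
finger_gap: 0.103
grip_force: 59.9
```

```bash
python3 -m jog '[[0,-0.2,0,0,0,0,0],[0,0,0,0,0,0,0],[0,0,0,0,0,0,0.3],[0,0,0,0,0,0,0.3],[0,0,0,0,0,0,0.3],[0,0,-0.6,0,0,0,0.3],[0,0,-0.8,0,0,0,0.3],[0,0,-0.8,0,0,0,0.3],[0,0,-0.8,0,0,0,0.3],[0,0,0,0,0,0,0.3]]'
python3 - <<'E'
from h import *
c=read_camera("top");save("t2.png",cv2.resize(c["frame"][120:290,120:420],(800,453)));np.savez("t2.npz",**c)
to([500,360,240],90)
scoop(c,(125,175,215,280),6)
beads(c,(187,220,240,268),23,"w");beads(c,(236,261,243,264),23,"m")
E
```

```text
time: 7.45
eef_pos: [380.2, -259.0, 269.4]
tcp_rot: [[-0.034, 0.999, 0.005], [0.999, 0.034, -0.005], [-0.005, 0.005, -1.0]]
force: [0.1, -0.1, -0.3]
finger_gap: 0.3
grip_force: 0.0
t 7.5 pos [ 379.4 -258.3  267.4] gap 0.301 grip 0.0 F [-0.6 -0.1 -0.4]
shift units [12.276  2.836  0.523] norm mm 630.5
cur y ang 1.98 tilt z [ 0.002 -0.002 -1.   ]
rotvec units [-0.      0.0012 -0.489 ]
pan 661 [426.5 389.6] [123.6  68.6] 22.11
w [203 240  17  28 164] [212.  256.4] [399. 181.]
w [188 242   8   8  51] [191.6 245.8] [427. 252.]
w [187 257  22  11 104] [195.6 263.4] [371. 232.]
m [237 246   9   9  60] [241.1 250.4] [429.  89.]
m [252 250   8   8  56] [255.3 253.5] [423.  41.]
```

View pics/t2.png

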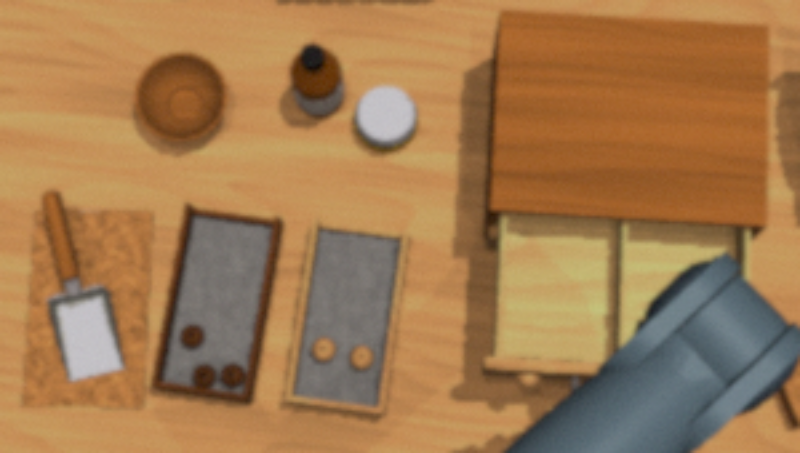

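```bash
python3 -m jog '[[0.97,0.217,0,0,0,0,0.5],[0.97,0.217,0,0,0,0,0.5],[0.97,0.217,0,0,0,0,0.5],[0.97,0.217,0,0,0,0,0.5],[0.97,0.217,0,0,0,0,0.5],[0.97,0.217,0,0,0,0,0.5],[0.97,0.217,0,0,0,0,0.5],[0.97,0.217,0,0,0,0,0.5],[0.97,0.217,0,0,0,0,0.5],[0.97,0.217,0,0,0,0,0.5],[0.97,0.217,0,0,0,0,0.5],[0.97,0.217,0,0,0,0,0.5]]'
python3 -m jog '[[0.97,0.217,0,0,0,-0.055,0.6],[0.97,0.217,0,0,0,-0.055,0.6],[0,0,0,0,0,-0.055,0.6],[0,0,0,0,0,-0.055,0.6],[0,0,0,0,0,-0.055,0.6],[0,0,0,0,0,-0.055,0.6],[0,0,0,0,0,-0.055,0.6],[0,0,0,0,0,-0.055,0.6],[0,0,0,0,0,-0.055,0.6],[0,0,0,0,0,-0.055,0.6],[0,0,0,0,0,-0.055,0.6],[0,0,0,0,0,0,0.6]]'
python3 - <<'E'
from h import *
c=read_camera("wrist");save("w3.png",c["frame"]);np.savez("w3.npz",**c)
to([508,423,200],112)
E
```

```text
time: 9.0
eef_pos: [488.1, 330.0, 264.2]
tcp_rot: [[-0.035, 0.999, -0.002], [0.999, 0.035, -0.002], [-0.002, -0.002, -1.0]]
force: [0.8, 0.0, 0.6]
finger_gap: 0.501
grip_force: 0.0
time: 10.5
eef_pos: [497.9, 426.9, 264.3]
tcp_rot: [[-0.935, -0.354, -0.002], [-0.354, 0.935, -0.002], [0.003, -0.001, -1.0]]
force: [0.1, 0.5, 0.8]
finger_gap: 0.6
grip_force: 0.0
t 10.55 pos [498.  427.  264.7] gap 0.6 grip 0.0 F [ 0.2 -0.9 -0.6]
shift units [-0.163 -0.145  1.293] norm mm 65.6
cur y ang 110.71 tilt z [-0.002 -0.002 -1.   ]
rotvec units [-0.0002 -0.0008 -0.0072]
```

View pics/w3.png

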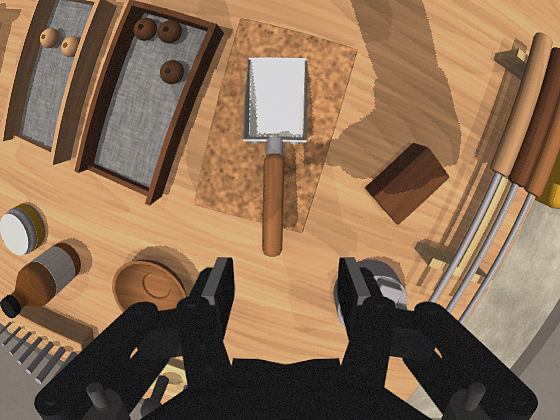

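The wrist view shows the scoop: lip corners at (249,58) and (308,58), handle from (274,152) to (271,255), and the fingers centred near u≈287. I'll compute the exact grasp.

Run:
```python
from h import *
c=dict(np.load("w3.npz"))
l=fcast(c,[(249,58),(308,58)],6);print("lip",l.round(1))
for uv,z in(((274,155),4+48+12),((273,200),4+62+13),((271.5,250),4+74+13)): print(fcast(c,uv,z).round(1))
lm=l.mean(0)[:2];b=fcast(c,[(272.5,215)],82)[0,:2];d=b-lm;print("yaw",np.degrees(np.arctan2(d[1],d[0])).round(2));d/=np.linalg.norm(d)
o=lm+50*d;g=lm+150*d;print("origin",o,"grasp",g)
m=fcast(c,[(242,18),(357,50),(302,233),(197,193)],4);print("mat",m.round(0)[:,:2],m.mean(0).round(0))
yaw=np.degrees(np.arctan2(d[1],d[0]));to([g[0],g[1],43],90+yaw)
```

```text
lip [[382.3 336.2   6. ]
 [357.5 403.    6. ]]
[[476.6 406.2  64. ]]
[[519.4 421.4  79. ]]
[[568.7 438.2  91. ]]
yaw 19.06
origin [417.16027193 385.96687763] grasp [511.67826467 418.62187801]
mat [[336. 309.]
 [323. 455.]
 [570. 478.]
 [567. 329.]] [449. 393.   4.]
t 10.55 pos [498.  427.  264.7] gap 0.6 grip 0.0 F [ 0.2 -0.9 -0.6]
shift units [-0.208 -0.25   4.433] norm mm 222.2
cur y ang 110.71 tilt z [-0.002 -0.002 -1.   ]
rotvec units [-0.0002 -0.0008  0.0092]
```

```bash
python3 -m jog '[[-0.21,-0.25,0.5,0,0,0.008,0.6],[0,0,0.8,0,0,0,0.6],[0,0,0.8,0,0,0,0.6],[0,0,0.8,0,0,0,0.6],[0,0,0.7,0,0,0,0.6],[0,0,0.5,0,0,0,0.6],[0,0,0.3,0,0,0,0.6],[0,0,0,0,0,0,0.2],[0,0,0,0,0,0,0.2],[0,0,0,0,0,0,0.2],[0,0,0,0,0,0,0.2],[0,0,0,0,0,0,0.2]]' 90
python3 - <<'E'
from h import *
to([511,418,43],109.5)
E
```

```text
time: 12.05
eef_pos: [513.4, 420.0, 47.2]
tcp_rot: [[-0.943, -0.333, 0.002], [-0.333, 0.943, 0.001], [-0.002, 0.001, -1.0]]
force: [1.2, 0.7, 0.3]
finger_gap: 0.243
grip_force: 88.9
t 12.05 pos [513.4 420.   47.2] gap 0.243 grip 88.9 F [1.2 0.7 0.3]
shift units [ 0.059 -0.021  0.083] norm mm 5.2
cur y ang 109.43 tilt z [ 0.002  0.001 -1.   ]
rotvec units [ 0.0002  0.0007 -0.0004]
```

```bash
python3 -m jog '[[0,0,-0.3,0,0,0,0],[0,0,-0.5,0,0,0,0],[0,0,-0.7,0,0,0,0],[0,0,-0.8,0,0,0,0],[0,0,-0.8,0,0,0,0],[0.05,-0.9,0,0,0,0,0],[0.05,-0.9,0,0,0,0,0],[0.05,-0.9,0,0,0,0,0],[0.05,-0.9,0,0,0,0,0],[0.05,-0.9,0,0,0,0,0],[0.05,-0.9,0,0,0,0,0],[0.05,-0.9,0,0,0,0,0]]'
python3 -m jog '[[0.05,-0.9,0,0,0,0,0],[0.05,-0.3,0,0,0,0,0],[0,0,0,0,0,0.04,0],[0,0,0,0,0,0.04,0],[0,0,0,0,0,0.04,0],[0,0,0,0,-0.011,0,0],[0,0,0,0,0,0,0]]'
python3 - <<'E'
from h import *
c=read_camera("top");np.savez("t3.npz",**c);save("t3.png",cv2.resize(c["frame"][130:280,120:300],(720,600)))
to([620.6,57.1,130],88)
beads(c,(187,220,240,268),23,"w");beads(c,(236,261,243,264),23,"m")
h=cv2.cvtColor(c["frame"],cv2.COLOR_RGB2HSV);m=big(box((h[...,1]<30)&(h[...,2]>140),215,275,200,275));rect(cast(c,uvs(m),160),"pan")
E
```

```text
time: 13.55
eef_pos: [600.9, 115.2, 202.2]
tcp_rot: [[-0.943, -0.333, 0.0], [-0.333, 0.943, 0.0], [-0.0, 0.0, -1.0]]
force: [0.8, -0.2, -2.8]
finger_gap: 0.239
grip_force: 88.5
time: 14.42
eef_pos: [615.4, 59.1, 202.0]
tcp_rot: [[-0.999, 0.037, 0.034], [0.037, 0.999, -0.001], [-0.034, 0.001, -0.999]]
force: [-0.1, 0.1, -2.1]
finger_gap: 0.239
grip_force: 88.7
t 14.47 pos [615.5  59.  201.8] gap 0.241 grip 88.7 F [ 0.3 -0.6 -2.1]
shift units [-0.054 -0.034  1.439] norm mm 72.0
cur y ang 87.89 tilt z [ 0.034 -0.001 -0.999]
rotvec units [ 0.0001  0.0108 -0.0006]
w [188 242   8   8  52] [191.7 245.7] [427. 252.]
w [187 257  18  11 101] [195.2 263.2] [372. 233.]
m [254 250   6   8  35] [256.6 253.7] [423.  37.]
pan 25 [483.4  35.1] [40.4  6.1] 6.18
```

View pics/t3.png

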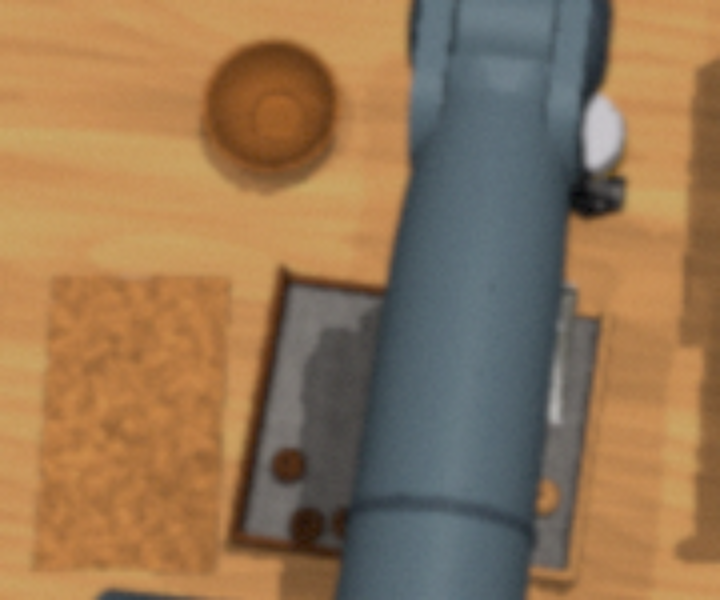

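```bash
python3 -m jog '[[0,-0.034,0.5,0,0,0,0],[0,0,0.6,0,0,0,0],[0,0,0.6,0,0,0,0],[0,0,0.5,0,0,0,0],[0,0,0.4,0,0,0,0],[0,0,0.2,0,0,0,0],[0,0,0,0,0,0,0]]'
python3 - <<'E'
from h import *
c=read_camera("wrist");np.savez("w4.npz",**c);save("w4.png",c["frame"][0:330,100:480])
to([620.6,57.1,56],88)
E
```

```text
time: 15.35
eef_pos: [620.5, 56.6, 60.9]
tcp_rot: [[-0.999, 0.038, 0.033], [0.038, 0.999, -0.001], [-0.033, 0.0, -0.999]]
force: [0.4, -1.2, -2.7]
finger_gap: 0.239
grip_force: 88.7
t 15.4 pos [621.2  56.6  61.7] gap 0.244 grip 88.7 F [-0.3  0.7 -1.4]
shift units [0.016 0.01  0.115] norm mm 5.8
cur y ang 87.85 tilt z [ 0.035 -0.001 -0.999]
rotvec units [ 0.      0.011  -0.0009]
```

View pics/w4.png

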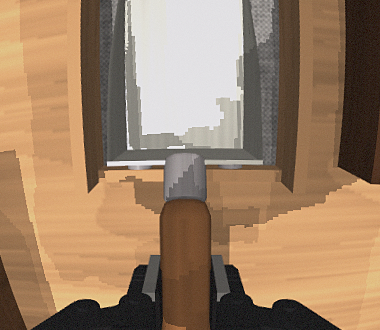

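```bash
python3 -m jog '[[0,0.01,0.06,0,0,0,0],[0,0,0.03,0,0,0,0],[0,0,0,0,0,0,0]]'; python3 -m jog '[[0,0,0.02,0,0,0,0],[0,0,0,0,0,0,0]]'
```

```text
time: 15.78
eef_pos: [621.2, 56.9, 57.1]
tcp_rot: [[-0.999, 0.038, 0.035], [0.038, 0.999, -0.001], [-0.035, 0.0, -0.999]]
force: [-0.4, 0.5, -2.4]
finger_gap: 0.242
grip_force: 90.6
time: 16.02
eef_pos: [621.5, 56.9, 56.2]
tcp_rot: [[-0.999, 0.038, 0.035], [0.038, 0.999, -0.001], [-0.035, 0.0, -0.999]]
force: [0.8, 1.5, -0.7]
finger_gap: 0.243
grip_force: 91.0
```

```bash
python3 -m jog '[[0,0,0.014,0,0,0,0],[0,0,0,0,0,0,0]]'; python3 -m jog '[[0.08,0,-0.003,0,0,0,0],[0.1,0,-0.0034,0,0,0,0],[0.1,0,-0.0034,0,0,0,0],[0.1,0,-0.0034,0,0,0,0],[0.1,0,-0.0034,0,0,0,0],[0.1,0,-0.0034,0,0,0,0],[0.1,0,-0.0034,0,0,0,0],[0.1,0,-0.0034,0,0,0,0],[0.1,0,-0.0034,0,0,0,0],[0.1,0,-0.0034,0,0,0,0],[0.1,0,-0.0034,0,0,0,0],[0.1,0,-0.0034,0,0,0,0]]'
python3 - <<'E'
from h import *
c=read_camera("top");np.savez("t4.npz",**c);to([513.5,60.6,56],88)
beads(c,(236,265,240,268),23,"m")
c=read_camera("wrist");np.savez("w5.npz",**c);save("w5.png",c["frame"][0:330,100:480])
E
```

```text
time: 16.27
eef_pos: [621.8, 56.9, 55.7]
tcp_rot: [[-0.999, 0.038, 0.036], [0.038, 0.999, -0.001], [-0.036, 0.0, -0.999]]
force: [0.2, -0.4, 1.6]
finger_gap: 0.248
grip_force: 91.3
time: 17.77
eef_pos: [562.0, 59.1, 55.2]
tcp_rot: [[-0.999, 0.038, 0.035], [0.038, 0.999, -0.001], [-0.035, 0.0, -0.999]]
force: [4.0, 0.3, 3.9]
finger_gap: 0.237
grip_force: 91.6
t 17.82 pos [561.   59.2  55. ] gap 0.244 grip 91.6 F [ 2.4 -0.   2.6]
shift units [ 0.95  -0.009 -0.051] norm mm 47.6
cur y ang 87.84 tilt z [ 0.034 -0.001 -0.999]
rotvec units [ 0.      0.0107 -0.0009]
m [262 252   3  16  28] [263.5 261.1] [401.  12.]
```

```bash
python3 -m jog '[[0.1,0,-0.0034,0,0,0,0],[0.1,0,-0.0034,0,0,0,0],[0.1,0,-0.0034,0,0,0,0],[0.1,0,-0.0034,0,0,0,0],[0.1,0,-0.0034,0,0,0,0],[0.08,0,-0.003,0,0,0,0],[0.08,0,-0.003,0,0,0,0],[0.08,0,-0.003,0,0,0,0],[0.06,0,-0.002,0,0,0,0],[0.06,0,-0.002,0,0,0,0],[0.04,0,-0.0014,0,0,0,0],[0,0,0,0,0,0,0]]'
python3 -m jog '[[0.03,0,-0.001,0,0,0,0],[0,0,0,0,0,0,0]]'
python3 - <<'E'
from h import *
c=read_camera("wrist");save("w5.png",c["frame"][0:330,100:480])
E
```

```text
time: 19.38
eef_pos: [516.8, 60.9, 55.0]
tcp_rot: [[-0.999, 0.038, 0.034], [0.038, 0.999, -0.001], [-0.034, 0.0, -0.999]]
force: [1.9, 0.1, 3.0]
finger_gap: 0.24
grip_force: 91.6
time: 19.62
eef_pos: [515.7, 60.9, 55.2]
tcp_rot: [[-0.999, 0.038, 0.034], [0.038, 0.999, -0.001], [-0.035, 0.0, -0.999]]
force: [3.3, -1.1, 3.2]
finger_gap: 0.24
grip_force: 91.6
```

View pics/w5.png

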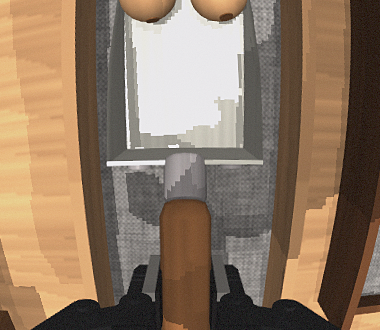

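Both maple beads sit on the pan near the lip, at crop (145,5) and (218,8). I'll tilt the lip up gently with the lip held close to the wall.

```bash
python3 -m jog '[[0.02,0,-0.001,0,0,0,0],[-0.026,0,0,0,0.01,0,0],[-0.026,0,0,0,0.01,0,0],[-0.044,0,0,0,0.02,0,0],[-0.03,0,0,0,0.02,0,0],[-0.02,0,0,0,0.02,0,0],[-0.006,0,0,0,0.02,0,0],[0,0,0,0,0.02,0,0],[0,0,0,0,0,0,0],[0,0,0,0,0,0,0]]'
python3 - <<'E'
from h import *
to([530,60.6,160],88)
c=read_camera("wrist");save("w6.png",c["frame"][0:330,100:480])
E
```

```text
time: 20.92
eef_pos: [521.1, 60.8, 54.1]
tcp_rot: [[-0.941, 0.038, -0.337], [0.035, 0.999, 0.013], [0.337, 0.0, -0.941]]
force: [-0.1, 0.0, -2.5]
finger_gap: 0.239
grip_force: 90.9
t 20.93 pos [521.1  60.8  54.1] gap 0.239 grip 90.9 F [-0.1  0.  -2.5]
shift units [ 0.547  0.004 -2.054] norm mm 106.3
cur y ang 87.84 tilt z [-0.337  0.013 -0.941]
rotvec units [ 0.0002 -0.1095 -0.0009]
```

View pics/w6.png

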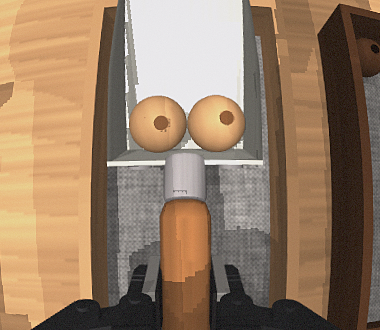

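```bash
python3 -m jog '[[0.08,0,-0.24,0,0,0,0],[0.17,0,-0.48,0,0,0,0],[0.17,0,-0.48,0,0,0,0],[0.17,0,-0.48,0,0,0,0],[0.17,0,-0.48,0,0,0,0],[0.17,0,-0.48,0,0,0,0],[0.17,0,-0.48,0,0,0,0],[0.17,0,-0.48,0,0,0,0],[0.08,0,-0.24,0,0,0,0],[0,0,0,0,0,0,0]]'
python3 - <<'E'
from h import *
c=dict(np.load("t2.npz"));im=c["frame"];s=300/800
f=lambda x,y:(x*s+120,y*s+120)
print("leftwall",cast(c,[f(500,225),f(500,350)],148).round(0)[:,:2],"div",cast(c,[f(620,225),f(612,350)],141).round(0)[:,:2],"rw",cast(c,[f(745,240)],148).round(0)[0,:2])
print("front",cast(c,[f(490,357),f(600,360),f(490,370)],157).round(0)[:,:2],"chest",cast(c,[f(490,212),f(760,228)],170).round(0)[:,:2])
c=read_camera("wrist");h=cv2.cvtColor(c["frame"],cv2.COLOR_RGB2HSV);m=box((h[...,0]>8)&(h[...,0]<20)&(h[...,1]>60)&(h[...,2]>120),210,360,80,160);print("bead px in pan",m.sum())
to([635,-180,262],88)
E
```

```text
time: 22.22
eef_pos: [523.6, 60.6, 259.4]
tcp_rot: [[-0.942, 0.038, -0.333], [0.036, 0.999, 0.013], [0.333, 0.0, -0.943]]
force: [0.5, 0.1, -3.1]
finger_gap: 0.241
grip_force: 90.9
leftwall [[ 577. -109.]
 [ 431. -122.]] div [[ 593. -250.]
 [ 445. -251.]] rw [ 588. -395.]
front [[ 420. -111.]
 [ 430. -236.]
 [ 406. -113.]] chest [[ 586.  -96.]
 [ 599. -407.]]
bead px in pan 4758
t 22.27 pos [523.3  60.6 258.4] gap 0.24 grip 90.9 F [-0.1  0.4 -3.5]
shift units [-2.25  -4.725 -0.877] norm mm 265.3
cur y ang 87.84 tilt z [-0.335  0.013 -0.942]
rotvec units [ 0.0002 -0.1087 -0.0009]
```

```bash
python3 -m jog '[[-0.14,-0.3,-0.056,0,0,0,0],[-0.285,-0.61,-0.112,0,0,0,0],[-0.285,-0.61,-0.112,0,0,0,0],[-0.285,-0.61,-0.112,0,0,0,0],[-0.285,-0.61,-0.112,0,0,0,0],[-0.285,-0.61,-0.112,0,0,0,0],[-0.285,-0.61,-0.112,0,0,0,0],[-0.285,-0.61,-0.112,0,0,0,0],[-0.14,-0.3,-0.056,0,0,0,0],[0,0,0,0,0,0,0],[0,0,0,0,0,0,0]]'
python3 - <<'E'
from h import *
to([636,-188.5,262],88)
E
```

```text
time: 23.65
eef_pos: [609.3, -179.0, 261.2]
tcp_rot: [[-0.943, 0.037, -0.33], [0.035, 0.999, 0.012], [0.331, -0.0, -0.944]]
force: [-0.2, -0.6, -1.9]
finger_gap: 0.243
grip_force: 91.9
t 23.65 pos [ 609.3 -179.   261.2] gap 0.243 grip 91.9 F [-0.2 -0.6 -1.9]
shift units [-0.505 -0.171 -0.194] norm mm 28.4
cur y ang 87.89 tilt z [-0.33   0.012 -0.944]
rotvec units [-0.     -0.1072 -0.0006]
```

```bash
python3 -m jog '[[0,0,0,0,-0.02,0,0],[0,0,0,0,-0.02,0,0],[0,0,0,0,-0.02,0,0],[0,0,0,0,-0.02,0,0],[-0.26,-0.1,0,0,0,0,0],[-0.26,-0.1,0,0,0,0,0],[0,0,0,0,0,0,0]]'
python3 - <<'E'
from h import *
to([636,-188.5,186],88)
c=read_camera("wrist");save("w7.png",c["frame"]);h=cv2.cvtColor(c["frame"],cv2.COLOR_RGB2HSV);m=box((h[...,0]>8)&(h[...,0]<20)&(h[...,1]>60)&(h[...,2]>120),210,360,80,160);print("bead px in pan",m.sum())
E
```

```text
time: 24.52
eef_pos: [635.3, -189.8, 257.6]
tcp_rot: [[-0.995, 0.036, -0.089], [0.036, 0.999, 0.003], [0.089, -0.0, -0.996]]
force: [-0.2, -0.1, -2.8]
finger_gap: 0.243
grip_force: 91.9
t 24.52 pos [ 635.3 -189.8  257.6] gap 0.243 grip 91.9 F [-0.2 -0.1 -2.8]
shift units [-0.141  0.026  1.424] norm mm 71.6
cur y ang 87.94 tilt z [-0.089  0.003 -0.996]
rotvec units [-0.0001 -0.0284 -0.0003]
bead px in pan 4639
```

```bash
python3 -m jog '[[-0.02,0,0.25,0,0,0,0],[-0.03,0,0.3,0,0,0,0],[-0.03,0,0.3,0,0,0,0],[-0.02,0,0.25,0,0,0,0],[-0.02,0,0.2,0,0,0,0],[0,0,0,0,0,0,0]]'
python3 - <<'E'
from h import *
to([636,-188.5,186],88)
T=np.array(sensors.read_state()["tcp_rot"]);print("lip",sensors.read_state()["eef_pos"]+T@[151,0,43.2])
E
```

```text
time: 25.32
eef_pos: [634.8, -190.7, 191.1]
tcp_rot: [[-0.995, 0.037, -0.091], [0.037, 0.999, 0.003], [0.091, 0.0, -0.996]]
force: [1.0, -0.3, -3.0]
finger_gap: 0.239
grip_force: 92.0
t 25.32 pos [ 634.8 -190.7  191.1] gap 0.239 grip 92.0 F [ 1.  -0.3 -3. ]
shift units [-0.031  0.045  0.101] norm mm 5.7
cur y ang 87.86 tilt z [-0.091  0.003 -0.996]
rotvec units [ 0.0001 -0.0289 -0.0008]
lip [ 480.64500623 -184.93070572  161.81184986]
```

```bash
python3 -m jog '[[0.06,0,0,0,-0.01,0,0],[0.06,0,0,0,-0.01,0,0],[0.06,0,0,0,-0.01,0,0],[0.06,0,0,0,-0.01,0,0],[0.06,0,0,0,-0.01,0,0],[0.06,0,-0.03,0,-0.01,0,0],[0.06,0,-0.1,0,-0.02,0,0],[0.06,0,-0.1,0,-0.02,0,0],[0.06,0,-0.15,0,-0.02,0,0],[0.06,0,-0.15,0,-0.02,0,0],[0.06,0,-0.15,0,-0.02,0,0],[0,0,0,0,0,0,0]]'
python3 - <<'E'
from h import *
s=sensors.read_state();T=np.array(s["tcp_rot"]);print("lip",s["eef_pos"]+T@[151,0,43.2],"rear",s["eef_pos"]+T@[50,0,43.2])
to([590,-188.5,250],88)
c=read_camera("wrist");save("w8.png",c["frame"]);np.savez("w8.npz",**c)
E
```

```text
time: 26.82
eef_pos: [593.6, -189.4, 222.1]
tcp_rot: [[-0.915, 0.038, 0.401], [0.035, 0.999, -0.016], [-0.401, -0.001, -0.916]]
force: [0.6, -0.4, -3.0]
finger_gap: 0.238
grip_force: 92.0
lip [ 472.67972055 -184.76724248  121.98657794] rear [ 565.13274508 -188.29896847  162.49540621]
t 26.82 pos [ 593.6 -189.4  222.1] gap 0.238 grip 92.0 F [ 0.6 -0.4 -3. ]
shift units [-0.157  0.014 -0.54 ] norm mm 28.1
cur y ang 87.79 tilt z [ 0.401 -0.016 -0.916]
rotvec units [-0.0005  0.1314 -0.0011]
```

View pics/w8.png

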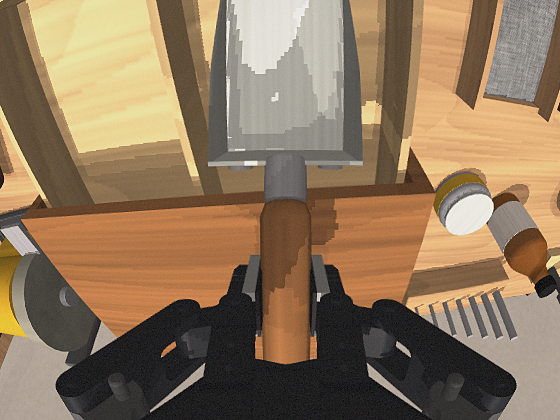

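The pan is empty and the beads have been poured into the left compartment. Next I'll lift, return to the walnut side, and check from above.

```bash
python3 -m jog '[[-0.2,0,-0.46,0,0,0,0],[-0.2,0,-0.46,0,0,0,0],[-0.2,0,-0.46,0,0,0,0],[0,0,0,0,0.03,0,0],[0,0,0,0,0.04,0,0],[0,0,0,0,0.05,0,0],[0,0.6,0,0,0,0,0],[0,0.9,0,0,0,0,0],[0,0.9,0,0,0,0,0],[0,0.9,0,0,0,0,0],[0,0.9,0,0,0,0,0],[0,0.9,0,0,0,0,0]]'
python3 - <<'E'
from h import *
c=read_camera("top");np.savez("t5.npz",**c);save("t5.png",cv2.resize(c["frame"][130:280,175:415],(800,500)))
beads(c,(187,221,240,268),23,"w")
to([618,215,200],87.1)
E
```

```text
time: 28.38
eef_pos: [605.6, 67.0, 297.2]
tcp_rot: [[-0.999, 0.037, 0.037], [0.037, 0.999, -0.002], [-0.037, -0.001, -0.999]]
force: [1.0, -0.5, -2.1]
finger_gap: 0.235
grip_force: 92.0
w [188 242   9   8  54] [191.7 245.7] [428. 252.]
w [187 257  14  11  99] [194.8 263. ] [372. 234.]
t 28.43 pos [605.2  73.1 297.1] gap 0.242 grip 91.9 F [-0.2  4.6 -2.8]
shift units [-0.094  2.835  1.96 ] norm mm 172.4
cur y ang 88.18 tilt z [ 0.037  0.004 -0.999]
rotvec units [0.0017 0.0117 0.006 ]
```

View pics/t5.png

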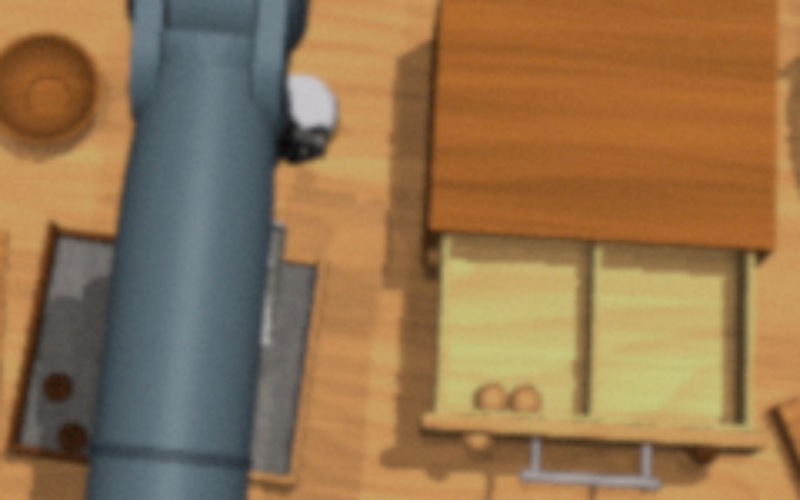

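```bash
python3 -m jog '[[0,0.5,0,0,0,0.005,0],[0,0.9,0,0,0,0,0],[0,0.9,0,0,0,0,0],[0,0.6,0,0,0,0,0],[0,0,0,0,0,0,0],[0,0,0,0,0,0,0]]'
python3 - <<'E'
from h import *
c=dict(np.load("top0.npz"))
print("bowl",cast(c,[(188,157)],45).round(0)[0],"bottle cap",cast(c,[(237,142)],160).round(0)[0],"BCA",cast(c,[(196.6,261.4),(207.2,261),(192,246)],23).round(0)[:,:2])
to([616.3,232,62],87.3)
E
```

```text
time: 29.18
eef_pos: [612.4, 209.9, 296.7]
tcp_rot: [[-0.998, 0.053, 0.037], [0.053, 0.999, -0.003], [-0.037, -0.001, -0.999]]
force: [0.2, 0.5, -1.8]
finger_gap: 0.241
grip_force: 92.0
bowl [722. 301.  45.] bottle cap [753. 131. 160.] BCA [[378. 229.]
 [383. 195.]
 [427. 251.]]
t 29.18 pos [612.4 209.9 296.7] gap 0.241 grip 92.0 F [ 0.2  0.5 -1.8]
shift units [0.118 0.449 4.693] norm mm 235.8
cur y ang 86.96 tilt z [ 0.037 -0.003 -0.999]
rotvec units [-0.0003  0.0117 -0.0019]
```

```bash
python3 -m jog '[[0.06,0.2,0.5,0,0,-0.001,0],[0.06,0.25,0.8,0,0,-0.001,0],[0,0,0.8,0,0,0,0],[0,0,0.8,0,0,0,0],[0,0,0.8,0,0,0,0],[0,0,0.6,0,0,0,0],[0,0,0.2,0,0,0,0],[0,0,0,0,0,0,0],[0,0,0,0,0,0,0]]'
python3 - <<'E'
from h import *
to([616.3,232,56.5],87.3)
c=read_camera("wrist");np.savez("w9.npz",**c);save("w9.png",c["frame"][0:330,100:480])
E
```

```text
time: 30.3
eef_pos: [616.7, 232.5, 73.7]
tcp_rot: [[-0.998, 0.047, 0.04], [0.047, 0.999, -0.001], [-0.04, 0.001, -0.999]]
force: [0.3, -0.3, -2.3]
finger_gap: 0.238
grip_force: 91.9
t 30.3 pos [616.7 232.5  73.7] gap 0.238 grip 91.9 F [ 0.3 -0.3 -2.3]
shift units [ 0.021 -0.011  0.343] norm mm 17.2
cur y ang 87.28 tilt z [ 0.04  -0.001 -0.999]
rotvec units [ 0.0002  0.0126 -0.0001]
```

View pics/w9.png

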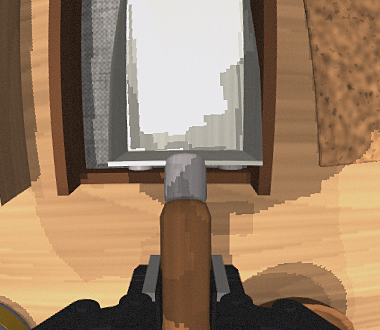

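Run:
```python
from h import *
c=dict(np.load("w9.npz"));im=c["frame"].astype(int)
for v in (60,100,130):
    print(v,[(u,im[v,u].tolist()) for u in range(170,384,4)if u<220 or u>340])
print(fcast(c,[(347,60),(352,100),(362,163)],45).round(1),fcast(c,[(362,163)],70).round(1),fcast(c,[(208,163)],70).round(1))
print("inner far corners @22?",fcast(c,[(185,168),(358,168)],22).round(1))
```

```text
60 [(170, [43, 24, 12]), (174, [47, 33, 28]), (178, [33, 21, 9]), (182, [96, 93, 92]), (186, [86, 83, 78]), (190, [108, 104, 102]), (194, [156, 156, 152]), (198, [156, 153, 148]), (202, [134, 128, 125]), (206, [133, 131, 126]), (210, [155, 152, 148]), (214, [94, 93, 88]), (218, [84, 82, 77]), (342, [148, 146, 139]), (346, [82, 84, 80]), (350, [88, 88, 81]), (354, [87, 86, 81]), (358, [69, 64, 54]), (362, [45, 28, 21]), (366, [93, 62, 46]), (370, [90, 60, 39]), (374, [84, 49, 25]), (378, [158, 115, 83]), (382, [151, 116, 80])]
100 [(170, [42, 28, 15]), (174, [50, 37, 21]), (178, [42, 30, 18]), (182, [75, 69, 66]), (186, [81, 79, 78]), (190, [87, 87, 81]), (194, [130, 123, 121]), (198, [121, 118, 116]), (202, [126, 123, 119]), (206, [125, 120, 119]), (210, [97, 96, 90]), (214, [82, 81, 80]), (218, [86, 86, 83]), (342, [193, 192, 179]), (346, [92, 89, 84]), (350, [87, 86, 79]), (354, [86, 84, 76]), (358, [86, 83, 81]), (362, [59, 35, 24]), (366, [90, 59, 40]), (370, [93, 65, 48]), (374, [91, 56, 41]), (378, [159, 117, 85]), (382, [159, 119, 82])]
130 [(170, [48, 31, 19]), (174, [54, 44, 30]), (178, [40, 29, 25]), (182, [39, 31, 25]), (186, [90, 89, 85]), (190, [88, 86, 82]), (194, [118, 113, 114]), (198, [128, 124, 120]), (202, [137, 132, 127]), (206, [150, 141, 139]), (210, [93, 90, 83]), (214, [89, 87, 83]), (218, [84, 85, 78]), (342, [187, 182, 172]), (346, [88, 87, 82]), (350, [93, 87, 84]), (354, [84, 84, 78]), (358, [89, 86, 81]), (362, [94, 56, 34]), (366, [89, 59, 39]), (370, [94, 61, 43]), (374, [108, 78, 54]), (378, [151, 113, 80]), (382, [154, 117, 81])]
[[516.7 269.5  45. ]
 [537.6 271.4  45. ]
 [571.3 276.7  45. ]] [[565.8 270.8  70. ]] [[562.4 200.7  70. ]]
inner far corners @22? [[574.  173.3  22. ]
 [579.4 279.6  22. ]]
```

Run:
```python
from h import *
c=dict(np.load("w9.npz"));im=c["frame"].astype(int)
for v in(20,60,100,130): print(v,[(u,im[v,u].sum()) for u in range(150,184,2)],[(u,im[v,u].sum()) for u in range(356,382,2)])
print("L8",fcast(c,[(178,20),(180,60),(181,100),(184,130)],8).round(1)[:,:2])
print("R45",fcast(c,[(363,60),(363,100),(361,130)],45).round(1)[:,:2],"Rout45",fcast(c,[(376,60),(376,100)],45).round(1)[:,:2])
t=np.array([470.8,224]);
for yaw in(-2.3,-2.9):
    a=np.radians(yaw);ax=np.array([np.cos(a),np.sin(a)]);ay=np.array([-ax[1],ax[0]])
    print([(t+ax*x+ay*s).round(1) for x in(50,70) for s in(-53,53)])
```

```text
20 [(150, np.int64(236)), (152, np.int64(234)), (154, np.int64(236)), (156, np.int64(237)), (158, np.int64(258)), (160, np.int64(134)), (162, np.int64(110)), (164, np.int64(99)), (166, np.int64(107)), (168, np.int64(98)), (170, np.int64(94)), (172, np.int64(71)), (174, np.int64(91)), (176, np.int64(98)), (178, np.int64(87)), (180, np.int64(107)), (182, np.int64(240))] [(356, np.int64(102)), (358, np.int64(92)), (360, np.int64(96)), (362, np.int64(98)), (364, np.int64(181)), (366, np.int64(178)), (368, np.int64(177)), (370, np.int64(191)), (372, np.int64(169)), (374, np.int64(174)), (376, np.int64(141)), (378, np.int64(350)), (380, np.int64(342))]
60 [(150, np.int64(251)), (152, np.int64(244)), (154, np.int64(258)), (156, np.int64(243)), (158, np.int64(246)), (160, np.int64(169)), (162, np.int64(100)), (164, np.int64(110)), (166, np.int64(82)), (168, np.int64(111)), (170, np.int64(79)), (172, np.int64(101)), (174, np.int64(108)), (176, np.int64(97)), (178, np.int64(63)), (180, np.int64(98)), (182, np.int64(281))] [(356, np.int64(266)), (358, np.int64(187)), (360, np.int64(90)), (362, 
[... 1171 characters left out ...]
int64(65)), (178, np.int64(94)), (180, np.int64(121)), (182, np.int64(95))] [(356, np.int64(254)), (358, np.int64(256)), (360, np.int64(253)), (362, np.int64(184)), (364, np.int64(179)), (366, np.int64(187)), (368, np.int64(182)), (370, np.int64(198)), (372, np.int64(178)), (374, np.int64(240)), (376, np.int64(353)), (378, np.int64(344)), (380, np.int64(360))]
L8 [[478.5 171.9]
 [505.7 172. ]
 [531.8 170.7]
 [551.6 170.9]]
R45 [[516.5 277.9]
 [537.6 277.3]
 [553.5 276. ]] Rout45 [[516.3 284.8]
 [537.6 284.3]]
[array([518.6, 169. ]), array([522.9, 275. ]), array([538.6, 168.2]), array([542.9, 274.1])]
[array([518.1, 168.5]), array([523.4, 274.4]), array([538. , 167.5]), array([543.4, 273.4])]
```

```bash
python3 -m jog '[[0.01,0.03,0.15,0,0,0,0],[0,0,0.15,0,0,0,0],[0,0,0.03,0,0,0,0],[0,0,0,0,0,0,0]]'; python3 -m jog '[[0,0,0.02,0,0,0,0],[0,0,0,0,0,0,0]]'
```

```text
time: 30.85
eef_pos: [616.4, 234.1, 56.1]
tcp_rot: [[-0.998, 0.047, 0.039], [0.047, 0.999, -0.001], [-0.039, 0.0, -0.999]]
force: [3.0, -0.0, 3.6]
finger_gap: 0.246
grip_force: 92.6
time: 31.1
eef_pos: [616.7, 234.1, 55.4]
tcp_rot: [[-0.998, 0.047, 0.039], [0.047, 0.999, -0.001], [-0.039, 0.0, -0.999]]
force: [3.4, -0.3, 5.7]
finger_gap: 0.24
grip_force: 92.8
```

```bash
python3 -m jog '[[0,0,0.016,0,0,0,0],[0,0,0,0,0,0,0]]'
```

```text
time: 31.35
eef_pos: [616.9, 234.1, 55.0]
tcp_rot: [[-0.998, 0.047, 0.04], [0.047, 0.999, -0.001], [-0.04, 0.001, -0.999]]
force: [2.9, -0.8, 7.2]
finger_gap: 0.246
grip_force: 93.0
```

```bash
python3 -m jog '[[0,0,-0.02,0,0,0,0],[0.08,0,-0.003,0,0,0,0],[0.1,0,-0.0038,0,0,0,0],[0.1,0,-0.0038,0,0,0,0],[0.1,0,-0.0038,0,0,0,0],[0.1,0,-0.0038,0,0,0,0],[0.1,0,-0.0038,0,0,0,0],[0.1,0,-0.0038,0,0,0,0],[0.1,0,-0.0038,0,0,0,0],[0.1,0,-0.0038,0,0,0,0],[0.1,0,-0.0038,0,0,0,0],[0.1,0,-0.0038,0,0,0,0]]'
python3 -m jog '[[0.1,0,-0.0038,0,0,0,0],[0.1,0,-0.0038,0,0,0,0],[0.1,0,-0.0038,0,0,0,0],[0.1,0,-0.0038,0,0,0,0],[0.1,0,-0.0038,0,0,0,0],[0.08,0,-0.003,0,0,0,0],[0.08,0,-0.003,0,0,0,0],[0.08,0,-0.003,0,0,0,0],[0.06,0,-0.002,0,0,0,0],[0.06,0,-0.002,0,0,0,0],[0.04,0,-0.0014,0,0,0,0],[0,0,0,0,0,0,0]]'
```

```text
time: 32.85
eef_pos: [563.4, 236.9, 56.0]
tcp_rot: [[-0.998, 0.047, 0.041], [0.047, 0.999, -0.001], [-0.041, 0.001, -0.999]]
force: [4.6, -0.7, 6.0]
finger_gap: 0.241
grip_force: 92.9
time: 34.35
eef_pos: [518.3, 239.1, 55.9]
tcp_rot: [[-0.998, 0.047, 0.04], [0.047, 0.999, -0.001], [-0.04, 0.001, -0.999]]
force: [4.3, -0.3, 5.3]
finger_gap: 0.242
grip_force: 92.8
```

```bash
python3 -m jog '[[0.04,0,-0.0014,0,0,0,0],[0,0,0,0,0,0,0]]';python3 -m jog '[[0.03,0,-0.001,0,0,0,0],[0,0,0,0,0,0,0]]'
cat >> h.py <<'E'
def pan(kind,v1=170):
    c=read_camera("wrist");h=cv2.cvtColor(c["frame"],cv2.COLOR_RGB2HSV)
    m=(h[...,1]>110)&(h[...,2]<130) if kind=="w" else (h[...,0]>8)&(h[...,0]<20)&(h[...,1]>60)&(h[...,2]>120)
    n,l,s,ce=cv2.connectedComponentsWithStats(box(m,0,560,0,v1).astype(np.uint8))
    for i in range(1,n):
        if s[i,4]>100: print("blob",s[i])
    return c
E
python3 - <<'E'
from h import *
pan("w")
E
```

```text
time: 34.6
eef_pos: [516.4, 239.2, 55.9]
tcp_rot: [[-0.998, 0.047, 0.04], [0.047, 0.999, -0.001], [-0.04, 0.001, -0.999]]
force: [4.3, 0.5, 5.7]
finger_gap: 0.244
grip_force: 92.8
time: 34.85
eef_pos: [515.4, 239.2, 56.1]
tcp_rot: [[-0.998, 0.047, 0.041], [0.047, 0.999, -0.001], [-0.041, 0.001, -0.999]]
force: [5.0, 0.5, 6.2]
finger_gap: 0.245
grip_force: 92.9
blob [  63    0   61  170 4668]
blob [ 131    0   87  170 6571]
blob [ 228    0   57   25 1008]
blob [ 288    0   56   25 1019]
blob [ 350    0   34  170 3355]
blob [ 389    0   41  170 1058]
blob [  0   7  54  40 840]
blob [410  66  25  36 261]
blob [489 100  29  21 166]
blob [417 157  20  13 172]
```

```bash
python3 -m jog '[[0.02,0,-0.001,0,0,0,0],[-0.026,0,0,0,0.01,0,0],[-0.026,0,0,0,0.01,0,0],[-0.044,0,0,0,0.02,0,0],[-0.03,0,0,0,0.02,0,0],[-0.02,0,0,0,0.02,0,0],[-0.006,0,0,0,0.02,0,0],[0,0,0,0,0.02,0,0],[0,0,0,0,0,0,0],[0,0,0,0,0,0,0]]'
python3 - <<'E'
from h import *
pan("w",175);to([523,240,260],88)
E
```

```text
time: 36.15
eef_pos: [518.8, 238.5, 53.6]
tcp_rot: [[-0.941, 0.047, -0.334], [0.044, 0.999, 0.015], [0.334, -0.0, -0.942]]
force: [0.2, 0.4, -1.8]
finger_gap: 0.242
grip_force: 91.9
blob [ 346    1   25  174 1118]
blob [ 162    2   58  173 3506]
blob [  92   26   45  149 2864]
blob [   0   35  101  140 3330]
blob [ 231   98   57   55 2025]
blob [ 290   98   56   56 2184]
blob [390 133  11  42 118]
t 36.2 pos [518.8 238.5  54.1] gap 0.247 grip 91.9 F [ 0.2  0.4 -3.1]
shift units [ 1.298  0.032 -3.91 ] norm mm 206.0
cur y ang 87.33 tilt z [-0.334  0.015 -0.943]
rotvec units [ 0.0005 -0.1084 -0.0037]
```

```bash
python3 -m jog '[[0.08,0,-0.24,0,0,0,0],[0.17,0,-0.48,0,0,0,0],[0.17,0,-0.48,0,0,0,0],[0.17,0,-0.48,0,0,0,0],[0.17,0,-0.48,0,0,0,0],[0.17,0,-0.48,0,0,0,0],[0.17,0,-0.48,0,0,0,0],[0.17,0,-0.48,0,0,0,0],[0.08,0,-0.24,0,0,0,0],[0,0,0,0,0,0,0],[0,0,0,0,0,0,0]]'
python3 -m jog '[[0,0,0,0.007,0,-0.02,0],[0,0,0,0.0113,0,-0.032,0],[0,0,0,0.0113,0,-0.032,0],[0,0,0,0.0113,0,-0.032,0],[0,0,0,0.0105,0,-0.03,0],[0,0,0,0,0,0,0]]'
python3 - <<'E'
from h import *
pan("w",175);to([590,-255,262],115)
c=read_camera("top");beads(c,(178,230,190,275),23,"w")
E
```

```text
time: 37.58
eef_pos: [519.8, 238.5, 257.7]
tcp_rot: [[-0.942, 0.047, -0.333], [0.044, 0.999, 0.015], [0.334, -0.0, -0.943]]
force: [0.1, 1.0, -2.4]
finger_gap: 0.24
grip_force: 92.0
time: 38.33
eef_pos: [519.3, 239.0, 257.0]
tcp_rot: [[-0.853, -0.425, -0.304], [-0.401, 0.905, -0.141], [0.335, 0.001, -0.942]]
force: [-0.3, 0.4, -3.3]
finger_gap: 0.243
grip_force: 91.9
blob [ 40  25  46  33 351]
blob [ 117   56   94  119 1408]
blob [ 229   98   57   56 2294]
blob [ 287   98   57   55 2390]
blob [ 34 117  41  52 806]
blob [354 129  27  46 383]
blob [ 24 153  46  22 263]
blob [  0 168  30   7 113]
t 38.38 pos [519.5 238.7 257.2] gap 0.243 grip 91.9 F [-0.1 -0.6 -1.6]
shift units [ 2.779 -9.539  0.875] norm mm 498.7
cur y ang 115.1 tilt z [-0.304 -0.141 -0.942]
rotvec units [ 0.0002 -0.1087  0.0006]
w [194 190  32  59 230] [215.7 216.3] [533. 186.]
w [186 192   8  21  50] [188.9 199.7] [581. 282.]
w [194 221  13  10  86] [200.5 225.7] [497. 232.]
w [213 251   5  18  39] [214.8 257.2] [398. 172.]
```

```bash
python3 -m jog '[[0.09,-0.3,0.027,0,0,0,0],[0.174,-0.596,0.055,0,0,0,0],[0.174,-0.596,0.055,0,0,0,0],[0.174,-0.596,0.055,0,0,0,0],[0.174,-0.596,0.055,0,0,0,0],[0.174,-0.596,0.055,0,0,0,0],[0.174,-0.596,0.055,0,0,0,0],[0.174,-0.596,0.055,0,0,0,0],[0.174,-0.596,0.055,0,0,0,0],[0.174,-0.596,0.055,0,0,0,0],[0.174,-0.596,0.055,0,0,0,0],[0.174,-0.596,0.055,0,0,0,0]]'
python3 -m jog '[[0.174,-0.596,0.055,0,0,0,0],[0.174,-0.596,0.055,0,0,0,0],[0.174,-0.596,0.055,0,0,0,0],[0.17,-0.59,0.055,0,0,0,0],[0.09,-0.3,0.027,0,0,0,0],[0,0,0,0,0,0,0],[0,0,0,0,0,0,0]]'
python3 - <<'E'
from h import *
pan("w",175);to([610,-260,262],115)
E
```

```text
time: 39.92
eef_pos: [570.2, -118.7, 261.2]
tcp_rot: [[-0.854, -0.423, -0.303], [-0.399, 0.906, -0.14], [0.334, 0.001, -0.943]]
force: [1.1, -0.1, -2.8]
finger_gap: 0.236
grip_force: 91.9
time: 40.8
eef_pos: [590.2, -255.0, 262.5]
tcp_rot: [[-0.853, -0.425, -0.303], [-0.401, 0.905, -0.14], [0.334, 0.002, -0.943]]
force: [0.1, 0.7, -2.4]
finger_gap: 0.244
grip_force: 91.8
blob [  12    0  121   49 2740]
blob [  14   31  115  142 3235]
blob [185  35  12  50 247]
blob [   0   49   32   76 1110]
blob [103  51  25  25 178]
blob [362  82 168  93 804]
blob [149  97  31  12 187]
blob [ 282   97   56   56 2281]
blob [ 223   98   57   56 2394]
blob [507 121  39  27 120]
blob [499 130  35  31 112]
t 40.85 pos [ 590.3 -254.6  262.6] gap 0.239 grip 91.9 F [ 0.1  0.5 -2.3]
shift units [-0.296 -0.266 -0.093] norm mm 20.4
cur y ang 115.17 tilt z [-0.303 -0.141 -0.943]
rotvec units [ 0.0003 -0.1083  0.001 ]
```

```bash
cat >> h.py <<'E'
def lipto(l):
    s=sensors.read_state();T=np.array(s["tcp_rot"]);v=T@[151,0,43.2]
    print("lip",(s["eef_pos"]+v).round(1),"rear",(s["eef_pos"]+T@[50,0,43.2]).round(1));to(np.array(l)-v)
E
python3 -m jog '[[0,0,0,0,-0.02,0,0],[0,0,0,0,-0.02,0,0],[0,0,0,0,-0.02,0,0],[0,0,0,0,-0.02,0,0],[0,0,0,0,0,0,0]]'
python3 - <<'E'
from h import *
lipto([472,-325,164]);pan("w",175)
E
```

```text
time: 41.48
eef_pos: [589.4, -254.6, 263.5]
tcp_rot: [[-0.902, -0.425, -0.081], [-0.423, 0.905, -0.038], [0.089, 0.0, -0.996]]
force: [-0.5, 0.0, -2.7]
finger_gap: 0.243
grip_force: 91.8
lip [ 449.8 -320.1  234. ] rear [ 540.8 -277.4  224.9]
t 41.48 pos [ 589.4 -254.6  263.5] gap 0.243 grip 91.8 F [-0.5  0.  -2.7]
shift units [-0.484 -0.278  1.361] norm mm 73.6
blob [   2    0   94  134 2689]
blob [176   0  12  39 231]
blob [  0   2  16  36 292]
blob [356  34  98  53 283]
blob [ 62  36  24  37 219]
blob [139  45  36  11 179]
blob [ 231   95   57   56 2334]
blob [ 292   96   56   56 2414]
blob [ 487  124   73   51 1355]
blob [107 152  54  23 293]
```

```bash
python3 -m jog '[[-0.2,-0.14,0,0,0,0,0],[-0.2,-0.14,0,0,0,0,0],[-0.02,0,0.25,0,0,0,0],[-0.03,0,0.3,0,0,0,0],[-0.03,0,0.3,0,0,0,0],[-0.02,0,0.25,0,0,0,0],[-0.02,0,0.22,0,0,0,0],[0,0,0,0,0,0,0]]'
python3 - <<'E'
from h import *
lipto([472,-325,164])
E
python3 -m jog '[[0.05,0,0,0,-0.01,0,0],[0.05,0,0,0,-0.01,0,0],[0.05,0,0,0,-0.01,0,0],[0.05,0,0,0,-0.01,0,0],[0.05,0,0,0,-0.01,0,0],[0.05,0,-0.03,0,-0.01,0,0],[0.05,0,-0.1,0,-0.02,0,0],[0.05,0,-0.1,0,-0.02,0,0],[0.05,0,-0.15,0,-0.02,0,0],[0.05,0,-0.15,0,-0.02,0,0],[0.05,0,-0.15,0,-0.02,0,0],[0,0,0,0,0,0,0]]'
python3 - <<'E'
from h import *
lipto([472,-325,164]);pan("w",175)
E
```

```text
time: 42.52
eef_pos: [614.1, -258.7, 193.1]
tcp_rot: [[-0.901, -0.425, -0.083], [-0.424, 0.905, -0.036], [0.09, 0.003, -0.996]]
force: [0.3, -0.4, -2.0]
finger_gap: 0.236
grip_force: 91.8
lip [ 474.5 -324.3  163.8] rear [ 565.5 -281.5  154.7]
t 42.52 pos [ 614.1 -258.7  193.1] gap 0.236 grip 91.8 F [ 0.3 -0.4 -2. ]
shift units [0.051 0.008 0.   ] norm mm 2.6
time: 44.02
eef_pos: [582.0, -275.0, 225.3]
tcp_rot: [[-0.83, -0.423, 0.364], [-0.388, 0.906, 0.17], [-0.401, -0.0, -0.916]]
force: [-0.1, -0.2, -2.4]
finger_gap: 0.243
grip_force: 91.9
lip [ 472.4 -326.2  125.1] rear [ 556.3 -287.   165.7]
t 44.02 pos [ 582.  -275.   225.3] gap 0.243 grip 91.9 F [-0.1 -0.2 -2.4]
shift units [-0.314  0.025 -0.711] norm mm 38.9
blob [  0   0  21  55 689]
blob [463   0  82  70 290]
blob [444  28  22  38 216]
blob [  76  113  113   62 1584]
blob [ 63 129  13  46 260]
blob [ 45 143  11  28 105]
```

```bash
python3 -m jog '[[-0.2,0,-0.46,0,0,0,0],[-0.2,0,-0.46,0,0,0,0],[-0.2,0,-0.46,0,0,0,0],[0,0,0,0,0.04,0,0],[0,0,0,0,0.04,0,0],[0,0,0,0,0.04,0,0],[0,0,0,0,0,0.05,0],[0,0,0,0,0,0.05,0],[0,0,0,0,0,0.052,0],[0,0.9,0,0,0,0,0],[0,0.9,0,0,0,0,0],[0,0.9,0,0,0,0,0]]'
python3 -m jog '[[0,0.9,0,0,0,0,0],[0,0.9,0,0,0,0,0],[0,0.9,0,0,0,0,0],[0,0.9,0,0,0,0,0],[0,0.9,0,0,0,0,0],[0,0.9,0,0,0,0,0],[0,0.5,0,0,0,0,0],[0,0,0,0,0,0,0],[0,0,0,0,0,0,0]]'
python3 - <<'E'
from h import *
c=read_camera("top");np.savez("t6.npz",**c)
for k in"wm": beads(c,(300,405,205,262),110,k)
beads(c,(180,226,235,272),23,"w");to([616.5,206.5,75],87.5)
c=read_camera("wrist");np.savez("w10.npz",**c)
E
```

```text
time: 45.58
eef_pos: [588.7, -137.5, 302.4]
tcp_rot: [[-0.999, 0.037, 0.033], [0.038, 0.999, 0.016], [-0.033, 0.017, -0.999]]
force: [0.6, -0.4, -2.5]
finger_gap: 0.24
grip_force: 91.9
time: 46.7
eef_pos: [599.4, 155.5, 307.5]
tcp_rot: [[-0.999, 0.037, 0.033], [0.038, 0.999, 0.016], [-0.032, 0.017, -0.999]]
force: [-0.6, -0.2, -2.3]
finger_gap: 0.239
grip_force: 91.9
w [300 205   7  10  53] [303.3 209.6] [567. -99.]
w [350 205   3  49  62] [350.8 227.5] [ 525. -254.]
w [386 205  19  52 257] [395.3 232.8] [ 522. -394.]
w [373 249   9   7  53] [377.2 252.3] [ 455. -342.]
w [300 258  15   4  41] [307.  259.9] [ 409. -125.]
m [ 300  205  105   57 5363] [351.  232.9] [ 508. -255.]
t 46.75 pos [599.4 155.  307.5] gap 0.243 grip 91.9 F [ 0.5  0.2 -2.1]
shift units [-0.151  0.964  4.674] norm mm 238.7
cur y ang 87.81 tilt z [ 0.033  0.016 -0.999]
rotvec units [0.0054 0.0103 0.0016]
```

Run:
```python
from h import *
c=dict(np.load("t6.npz"));h=cv2.cvtColor(c["frame"],cv2.COLOR_RGB2HSV)
print(h[240:262,362:404,2])
c=dict(np.load("w10.npz"));h=cv2.cvtColor(c["frame"],cv2.COLOR_RGB2HSV)
m=(h[...,1]>110)&(h[...,2]<130);n,l,s,ce=cv2.connectedComponentsWithStats(m[:200].astype(np.uint8))
for i in range(1,n):
    if s[i,4]>120: print(s[i],fcast(c,ce[i],23).round(0)[0,:2])
```

```text
[[198 198 196 202 199 198 201 195 199 199 200 200 200 199 198 198 196 200
  197 199 199 200 200 201 200 199 200 198 197 180 156 147 136 111  81  84
  124 171 195 199 197 196]
 [199 198 198 197 198 201 201 201 199 199 199 200 200 198 198 199 201 197
  199 199 198 200 199 200 199 201 198 199 197 182 157 144 133 110  77  85
  127 174 195 197 201 199]
 [198 197 198 199 200 199 200 201 198 197 201 200 198 199 199 200 200 201
  198 199 197 198 200 198 198 200 199 201 198 185 165 150 133 104  75  86
  125 175 195 200 199 202]
 [200 199 197 197 201 200 196 199 199 198 199 197 200 199 196 200 199 199
  200 199 202 200 202 199 200 196 199 199 198 185 168 154 131  99  77  85
  127 175 198 200 198 200]
 [200 197 200 199 200 199 200 199 201 197 198 197 197 202 201 195 199 198
  200 198 196 198 199 202 199 200 199 196 198 186 167 151 132 105  77  84
  129 171 195 197 201 198]
 [199 201 197 200 198 199 196 198 199 201 199 198 199 196 199 198 201 199
  199 201 201 199 200 199 198 200 200 200 195 185 165 150 136 102  78  86
  126 173 195 200 199 201]
 [199 199 197 202 201 200 201 201 198 200 197 198 
[... 2309 characters left out ...]
194 194 197 196 193 191 197 196 200 198 197 192 197 192 184 184
  181 178 180 188 185 182]
 [197 195 197 199 197 198 197 198 199 199 201 202 202 201 202 199 200 201
  202 200 200 201 200 202 201 201 199 200 198 201 199 200 200 198 196 195
  195 193 193 196 198 195]
 [171 173 172 174 176 177 179 181 182 183 189 194 195 198 195 197 196 196
  197 199 200 196 198 202 199 200 199 199 204 199 200 199 200 201 201 202
  199 201 200 201 201 200]]
[164   0  13 156 918] [480.  12.]
[ 363    0   22  152 1623] [490. 284.]
[386   0  29  74 364] [417. 316.]
[  0  31  72  31 404] [ 388. -194.]
[ 513   40   47   63 1957] [453. 575.]
[ 63  57  31  30 378] [ 445. -131.]
[   7   80  120  120 3956] [ 571. -131.]
```

```bash
python3 -m jog '[[-0.15,0.32,0.4,0.0054,0,0.0016,0],[0,0.3,0.8,0,0,0,0],[0,0.3,0.8,0,0,0,0],[0,0,0.8,0,0,0,0],[0,0,0.8,0,0,0,0],[0,0,0.6,0,0,0,0],[0,0,0.4,0,0,0,0],[0,0,0,0,0,0,0],[0,0,0,0,0,0,0]]'
python3 - <<'E'
from h import *
to([616.5,206.5,57],87.5)
c=read_camera("wrist");im=c["frame"].astype(int)
for v in(60,100): print(v,[int(im[v,u].sum()) for u in range(150,230,2)],[int(im[v,u].sum()) for u in range(340,420,2)])
np.savez("w11.npz",**c)
E
```

```text
time: 47.92
eef_pos: [615.5, 201.7, 77.8]
tcp_rot: [[-0.999, 0.044, 0.031], [0.044, 0.999, -0.0], [-0.031, 0.001, -1.0]]
force: [-0.7, 1.5, -2.8]
finger_gap: 0.239
grip_force: 92.0
t 47.92 pos [615.5 201.7  77.8] gap 0.239 grip 92.0 F [-0.7  1.5 -2.8]
shift units [-0.003  0.097  0.416] norm mm 21.4
cur y ang 87.49 tilt z [ 0.031 -0.    -1.   ]
rotvec units [ 0.0003  0.0098 -0.0001]
60 [208, 209, 195, 197, 209, 223, 191, 285, 280, 275, 288, 279, 280, 449, 429, 442, 430, 448, 473, 467, 464, 472, 470, 472, 473, 469, 463, 467, 294, 264, 278, 244, 247, 247, 256, 261, 245, 371, 518, 521] [652, 639, 631, 601, 236, 256, 243, 257, 259, 248, 235, 237, 288, 311, 291, 266, 310, 294, 301, 268, 300, 272, 290, 289, 304, 194, 273, 219, 110, 96, 86, 83, 106, 109, 108, 116, 120, 95, 172, 193]
100 [199, 200, 195, 217, 199, 200, 207, 205, 275, 272, 270, 271, 275, 271, 462, 435, 436, 444, 433, 438, 449, 455, 477, 484, 472, 483, 475, 471, 505, 278, 259, 252, 257, 238, 246, 243, 247, 199, 739, 364] [517, 384, 533, 208, 253, 263, 265, 249, 244, 244, 251, 251, 248, 263, 335, 267, 309, 273, 281, 310, 323, 284, 304, 292, 226, 241, 241, 142, 100, 90, 115, 92, 86, 112, 111, 108, 121, 78, 178, 184]
```

Run:
```python
from h import *
c=dict(np.load("w11.npz"));im=c["frame"]
print(im[100,140:184:3].tolist())
print("R8",fcast(c,[(394,60),(394,100)],8).round(1)[:,:2],"R45",fcast(c,[(415,60),(415,100)],45).round(1)[:,:2])
print("L45",fcast(c,[(163,60),(165,100)],45).round(1)[:,:2],"L8",fcast(c,[(175,60),(177,100)],8).round(1)[:,:2])
```

```text
[[85, 67, 48], [80, 59, 42], [85, 64, 48], [89, 68, 52], [85, 65, 50], [85, 64, 44], [88, 67, 44], [92, 71, 46], [89, 66, 50], [119, 92, 67], [118, 89, 63], [120, 91, 63], [115, 89, 67], [191, 142, 97], [192, 144, 100]]
R8 [[509.2 278. ]
 [536.1 277.5]] R45 [[512.8 277.7]
 [535.3 277.4]]
L45 [[507.4 141.1]
 [529.8 140.7]] L8 [[502.9 135.7]
 [529.9 135.3]]
```

```bash
python3 -m jog '[[0,0.05,-0.1,0,0,0,0],[0,0.06,0,0,0,0,0],[0,0,0.1,0,0,0,0],[0,0,0.1,0,0,0,0],[0,0,0,0,0,0,0]]'
python3 - <<'E'
from h import *
to([616.5,206.5,57],87.5)
c=read_camera("wrist");im=c["frame"]
print(im[100,176:230:3].tolist());print("px208,214@70",fcast(c,[(208,100),(214,100)],45).round(1)[:,:2])
E
```

```text
time: 48.6
eef_pos: [615.6, 206.5, 72.1]
tcp_rot: [[-0.999, 0.044, 0.03], [0.044, 0.999, -0.001], [-0.03, 0.0, -1.0]]
force: [0.0, 1.0, -1.8]
finger_gap: 0.237
grip_force: 91.9
t 48.6 pos [615.6 206.5  72.1] gap 0.237 grip 91.9 F [ 0.   1.  -1.8]
shift units [-0.008  0.001  0.303] norm mm 15.1
cur y ang 87.5 tilt z [ 0.03  -0.001 -1.   ]
rotvec units [0.     0.0097 0.    ]
[[199, 147, 105], [195, 145, 104], [196, 146, 105], [214, 161, 110], [214, 159, 113], [213, 158, 109], [223, 170, 116], [127, 76, 50], [127, 77, 49], [127, 81, 50], [122, 86, 63], [93, 90, 88], [84, 84, 78], [85, 85, 78], [87, 84, 81], [87, 86, 83], [75, 72, 68], [143, 139, 132]]
px208,214@70 [[532.7 171.2]
 [533.  174.4]]
```

```bash
python3 -m jog '[[0,0,0.15,0,0,0,0],[0,0,0.12,0,0,0,0],[0,0,0.02,0,0,0,0],[0,0,0,0,0,0,0]]';python3 -m jog '[[0,0,0.02,0,0,0,0],[0,0,0,0,0,0,0]]'
```

```text
time: 49.15
eef_pos: [616.8, 206.7, 58.4]
tcp_rot: [[-0.999, 0.044, 0.032], [0.044, 0.999, -0.001], [-0.032, 0.001, -0.999]]
force: [0.6, -0.7, -1.6]
finger_gap: 0.243
grip_force: 92.0
time: 49.4
eef_pos: [617.0, 206.8, 57.8]
tcp_rot: [[-0.999, 0.044, 0.032], [0.044, 0.999, -0.001], [-0.032, 0.001, -0.999]]
force: [0.1, -0.6, -1.4]
finger_gap: 0.241
grip_force: 92.0
```

```bash
python3 -m jog '[[0,0,0.03,0,0,0,0],[0,0,0,0,0,0,0]]';python3 -m jog '[[0,0,0.02,0,0,0,0],[0,0,0,0,0,0,0]]'
```

```text
time: 49.65
eef_pos: [616.9, 206.7, 56.0]
tcp_rot: [[-0.999, 0.044, 0.032], [0.044, 0.999, -0.001], [-0.032, 0.001, -0.999]]
force: [0.2, 0.3, -3.2]
finger_gap: 0.242
grip_force: 92.0
time: 49.9
eef_pos: [616.9, 206.7, 55.0]
tcp_rot: [[-0.999, 0.044, 0.032], [0.044, 0.999, -0.001], [-0.032, 0.001, -0.999]]
force: [-0.3, 0.2, -1.8]
finger_gap: 0.238
grip_force: 92.0
```

```bash
python3 -m jog '[[0,0,0.014,0,0,0,0],[0,0,0,0,0,0,0]]';python3 -m jog '[[0,0,0.014,0,0,0,0],[0,0,0,0,0,0,0]]'
```

```text
time: 50.15
eef_pos: [617.0, 206.8, 54.4]
tcp_rot: [[-0.999, 0.044, 0.032], [0.044, 0.999, -0.001], [-0.032, 0.001, -0.999]]
force: [0.3, 0.1, -2.5]
finger_gap: 0.244
grip_force: 92.0
time: 50.4
eef_pos: [617.0, 206.7, 53.7]
tcp_rot: [[-0.999, 0.044, 0.032], [0.044, 0.999, -0.001], [-0.032, 0.001, -0.999]]
force: [-0.4, -0.3, -2.8]
finger_gap: 0.239
grip_force: 92.0
```

```bash
python3 -m jog '[[0,0,0,0,-0.004,0,0],[0,0,0,0,0,0,0]]';python3 -m jog '[[0,0,0,0,-0.003,0,0],[0,0,0,0,0,0,0]]';python3 -m jog '[[0,0,0,0,-0.003,0,0],[0,0,0,0,0,0,0]]'
```

```text
time: 50.65
eef_pos: [616.8, 206.8, 53.8]
tcp_rot: [[-0.998, 0.043, 0.045], [0.043, 0.999, -0.001], [-0.045, 0.001, -0.999]]
force: [0.8, 0.4, -2.5]
finger_gap: 0.242
grip_force: 92.0
time: 50.9
eef_pos: [616.8, 206.8, 53.8]
tcp_rot: [[-0.998, 0.043, 0.054], [0.043, 0.999, -0.002], [-0.054, 0.001, -0.999]]
force: [0.3, -0.1, -2.6]
finger_gap: 0.242
grip_force: 92.0
time: 51.15
eef_pos: [616.9, 206.8, 53.8]
tcp_rot: [[-0.997, 0.043, 0.064], [0.043, 0.999, -0.002], [-0.064, 0.001, -0.998]]
force: [-0.5, 0.5, -2.3]
finger_gap: 0.242
grip_force: 92.0
```

```bash
cat >> h.py <<'E'
def fcloud(c):
    K=c["K"];d=c["range_z"];v,u=np.mgrid[:d.shape[0],:d.shape[1]];x=u-K[0,2];y=v-K[1,2];r=np.hypot(x,y);t=r/K[0,0]
    k=np.tan(t)/np.maximum(r,1e-9);p=np.stack([x*k*d,-y*k*d,-d],-1);M=c["cam_to_world"];return p@M[:3,:3].T+M[:3,3]
def planefit(c,s):
    P=fcloud(c);T=np.array(s["tcp_rot"]);q=(P-s["eef_pos"])@T
    p=q[20:130,240:330].reshape(-1,3);ok=c["range_z"][20:130,240:330].ravel()>0;p=p[ok]
    A=np.c_[p[:,:2],np.ones(len(p))];w=np.ones(len(p),bool)
    for _ in range(4):
        x=np.linalg.lstsq(A[w],p[w,2],rcond=None)[0];e=p[:,2]-A@x;w=abs(e)<3*max(1,np.median(abs(e[w])))
    print("tool-frame pan: dz/dx %.4f dz/dy %.4f z at x=100: %.1f"%(x[0],x[1],x[2]+100*x[0]),"rms",e[w].std().round(2),w.sum())
E
python3 - <<'E'
from h import *
c=read_camera("wrist");s=sensors.read_state();planefit(c,s);np.savez("w12.npz",**c)
P=fcloud(c);print("floor z", [P[v,u].round(0).tolist() for v,u in((60,380),(100,380),(100,340),(60,350),(80,285),(30,285),(120,285),(5,285))])
for n in("w4","w9"):
    c=dict(np.load(n+".npz"))
    # tcp pose at those images
    T=np.array([[-0.999,.038,.034],[.038,.999,-.001],[-.034,0,-.999]]) if n=="w4" else np.array([[-.998,.047,.04],[.047,.999,-.001],[-.04,.001,-.999]])
    planefit(c,{"tcp_rot":T,"eef_pos":np.array([621.2,56.6,61.7] if n=="w4" else [616.7,232.5,73.7])})
E
```

```text
tool-frame pan: dz/dx -0.0497 dz/dy 0.0077 z at x=100: 36.3 rms 0.7 9851
floor z [[516.0, 265.0, 8.0], [539.0, 265.0, 7.0], [539.0, 241.0, 11.0], [517.0, 245.0, 24.0], [527.0, 211.0, 11.0], [499.0, 213.0, 11.0], [549.0, 210.0, 12.0], [484.0, 213.0, 10.0]]
tool-frame pan: dz/dx 0.0002 dz/dy -0.0005 z at x=100: 42.2 rms 0.68 9862
tool-frame pan: dz/dx 0.0166 dz/dy 0.0010 z at x=100: 43.2 rms 0.69 9850
```

```bash
python3 -m jog '[[0,0,-0.02,0,-0.005,0,0],[0,0,0.02,0,0,0,0],[0,0,0,0,0,0,0]]';python3 -m jog '[[0,0,0.02,0,0,0,0],[0,0,0,0,0,0,0]]'
```

```text
time: 51.58
eef_pos: [617.3, 206.8, 54.3]
tcp_rot: [[-0.996, 0.043, 0.08], [0.043, 0.999, -0.002], [-0.08, 0.001, -0.997]]
force: [0.1, -1.3, 2.1]
finger_gap: 0.241
grip_force: 92.5
time: 51.82
eef_pos: [617.7, 206.9, 53.4]
tcp_rot: [[-0.996, 0.044, 0.08], [0.043, 0.999, -0.002], [-0.08, 0.001, -0.997]]
force: [0.4, -0.9, 4.6]
finger_gap: 0.242
grip_force: 92.9
```

```bash
python3 -m jog '[[0,0,-0.015,0,0,0,0],[0.08,0,-0.0064,0,0,0,0],[0.1,0,-0.008,0,0,0,0],[0.1,0,-0.008,0,0,0,0],[0.1,0,-0.008,0,0,0,0],[0.1,0,-0.008,0,0,0,0],[0.1,0,-0.008,0,0,0,0],[0.1,0,-0.008,0,0,0,0],[0.1,0,-0.008,0,0,0,0],[0.1,0,-0.008,0,0,0,0],[0.1,0,-0.008,0,0,0,0],[0.1,0,-0.008,0,0,0,0]]'
python3 -m jog '[[0.1,0,-0.008,0,0,0,0],[0.1,0,-0.008,0,0,0,0],[0.1,0,-0.008,0,0,0,0],[0.1,0,-0.008,0,0,0,0],[0.1,0,-0.008,0,0,0,0],[0.08,0,-0.0064,0,0,0,0],[0.08,0,-0.0064,0,0,0,0],[0.08,0,-0.0064,0,0,0,0],[0.08,0,-0.0064,0,0,0,0],[0.06,0,-0.005,0,0,0,0],[0.05,0,-0.004,0,0,0,0],[0,0,0,0,0,0,0]]'
python3 - <<'E'
from h import *
c=pan("w");planefit(c,sensors.read_state())
E
```

```text
time: 53.32
eef_pos: [562.9, 209.2, 53.8]
tcp_rot: [[-0.996, 0.044, 0.08], [0.043, 0.999, -0.003], [-0.08, 0.001, -0.997]]
force: [3.4, -0.6, 4.6]
finger_gap: 0.238
grip_force: 92.8
time: 54.82
eef_pos: [515.8, 211.2, 53.5]
tcp_rot: [[-0.996, 0.043, 0.079], [0.043, 0.999, -0.003], [-0.079, 0.001, -0.997]]
force: [4.4, -0.1, 5.2]
finger_gap: 0.239
grip_force: 92.8
blob [   0    0   87  170 1956]
blob [  99    0   60  170 4692]
blob [ 181    0   36  170 3609]
blob [226   0  54  16 537]
blob [ 397    0   60  170 5795]
blob [496  38  17  14 102]
tool-frame pan: dz/dx -0.0620 dz/dy 0.0067 z at x=100: 35.0 rms 0.69 9844
```

```bash
python3 -m jog '[[0.03,0,-0.0024,0,0,0,0],[0,0,0,0,0,0,0]]'
python3 - <<'E'
from h import *
pan("w",60)
E
```

```text
time: 55.12
eef_pos: [515.6, 211.2, 54.0]
tcp_rot: [[-0.996, 0.044, 0.081], [0.044, 0.999, -0.003], [-0.081, 0.001, -0.997]]
force: [5.1, -1.9, 6.0]
finger_gap: 0.242
grip_force: 92.8
blob [   0    0   87   60 1225]
blob [  99    0   53   60 1750]
blob [ 181    0   33   60 1452]
blob [226   0  54  16 554]
blob [ 404    0   44   60 1968]
blob [495  38  17  13 104]
```

```bash
python3 -m jog '[[0.05,0,-0.004,0,0,0,0],[0,0,0,0,0,0,0]]'
python3 - <<'E'
from h import *
pan("w",60)
E
```

```text
time: 55.42
eef_pos: [515.2, 211.2, 54.9]
tcp_rot: [[-0.995, 0.044, 0.085], [0.044, 0.999, -0.003], [-0.085, 0.0, -0.996]]
force: [7.6, -2.0, 5.9]
finger_gap: 0.237
grip_force: 92.8
blob [   0    0   88   60 1249]
blob [  99    0   53   60 1741]
blob [ 181    0   33   60 1425]
blob [226   0  54  16 589]
blob [ 404    0   44   60 1918]
blob [496  38  15  13 101]
```

Run:
```python
from h import *
from scipy.optimize import least_squares
c=read_camera("wrist");P=fcloud(c);p=P[0:14,230:276].reshape(-1,3);h=cv2.cvtColor(c["frame"],cv2.COLOR_RGB2HSV)[0:14,230:276].reshape(-1,3)
p=p[(h[:,1]>110)&(h[:,2]<130)]
r=least_squares(lambda q:np.linalg.norm(p-q,axis=1)-15,p.mean(0)-[10,0,10],loss="soft_l1");print("bead",r.x.round(1),len(p),abs(r.fun).mean())
s=sensors.read_state();T=np.array(s["tcp_rot"]);print("lip~",(s["eef_pos"]+T@[150,0,38-.062*50]).round(1)); planefit(c,s)
print("pan pts",[P[v,u].round(1).tolist() for v,u in((2,300),(20,300),(100,300))])
```

```text
bead [377.  202.3  26.3] 524 1.02571323638886
lip~ [368.8 217.7   7.4]
tool-frame pan: dz/dx -0.0601 dz/dy 0.0060 z at x=100: 35.3 rms 0.69 9856
pan pts [[382.8, 225.7, 10.9], [393.0, 225.3, 9.7], [437.6, 223.4, 12.3]]
```

```bash
python3 -m jog '[[-0.05,0,0,0,0.005,0,0],[-0.026,0,0,0,0.01,0,0],[-0.026,0,0,0,0.01,0,0],[-0.044,0,0,0,0.02,0,0],[-0.03,0,0,0,0.02,0,0],[-0.02,0,0,0,0.02,0,0],[-0.006,0,0,0,0.02,0,0],[0,0,0,0,0.02,0,0],[0,0,0,0,0,0,0],[0,0,0,0,0,0,0]]'
python3 - <<'E'
from h import *
c=pan("w",175);s=sensors.read_state();print(np.round(s["tcp_rot"],3).tolist());to([523,211,260],87.5)
E
```

```text
time: 56.78
eef_pos: [520.8, 210.8, 52.6]
tcp_rot: [[-0.95, 0.043, -0.31], [0.041, 0.999, 0.013], [0.31, 0.0, -0.951]]
force: [0.1, -0.8, -2.9]
finger_gap: 0.239
grip_force: 91.8
blob [ 199    0   25  175 1096]
blob [ 354    0   95  175 5400]
blob [ 129   10   44  165 2814]
blob [   2   19  133  156 4675]
blob [ 231   93   58   58 2540]
blob [432  98  20  27 174]
[[-0.95, 0.043, -0.309], [0.041, 0.999, 0.014], [0.309, 0.0, -0.951]]
t 56.83 pos [521.1 210.9  53.2] gap 0.239 grip 91.8 F [-0.3 -0.9 -1.8]
shift units [ 1.244  0.005 -3.945] norm mm 206.8
cur y ang 87.53 tilt z [-0.309  0.014 -0.951]
rotvec units [ 1.000e-04 -1.002e-01  2.000e-04]
```

```bash
python3 -m jog '[[0.08,0,-0.24,0,0,0,0],[0.16,0,-0.48,0,0,0,0],[0.16,0,-0.48,0,0,0,0],[0.16,0,-0.48,0,0,0,0],[0.16,0,-0.48,0,0,0,0],[0.16,0,-0.48,0,0,0,0],[0.16,0,-0.48,0,0,0,0],[0.16,0,-0.48,0,0,0,0],[0.08,0,-0.24,0,0,0,0],[0,0,0,0,0,0,0]]'
python3 -m jog '[[0,0,0,0.0065,0,-0.02,0],[0,0,0,0.0105,0,-0.032,0],[0,0,0,0.0105,0,-0.032,0],[0,0,0,0.0105,0,-0.032,0],[0,0,0,0.0097,0,-0.03,0],[0,0,0,0,0,0,0]]'
python3 - <<'E'
from h import *
c=pan("w",160);to([592,-252,262],115)
c=read_camera("top");beads(c,(178,230,190,275),23,"w")
E
```

```text
time: 58.08
eef_pos: [521.1, 211.0, 257.2]
tcp_rot: [[-0.951, 0.043, -0.305], [0.041, 0.999, 0.015], [0.306, 0.001, -0.952]]
force: [-0.2, -0.7, -2.7]
finger_gap: 0.241
grip_force: 91.9
time: 58.82
eef_pos: [520.0, 211.3, 255.0]
tcp_rot: [[-0.861, -0.425, -0.281], [-0.404, 0.905, -0.132], [0.31, 0.0, -0.951]]
force: [-0.6, 0.2, -2.3]
finger_gap: 0.243
grip_force: 91.8
blob [ 48  22  49  35 369]
blob [141  55  68 105 977]
blob [ 67  86  35  24 191]
blob [ 230   93   58   58 2541]
blob [ 63  99  29  26 202]
blob [  43  110   47   50 1053]
blob [365 122  38  38 566]
t 58.88 pos [520.2 211.  255.1] gap 0.24 grip 91.8 F [ 0.1  0.1 -2.5]
shift units [ 2.538 -8.995  0.683] norm mm 468.6
cur y ang 115.08 tilt z [-0.281 -0.131 -0.951]
rotvec units [-1.000e-04 -1.002e-01  4.000e-04]
w [203 190  23  41 151] [217.9 209.5] [557. 181.]
w [195 192   9  17  50] [198.3 198.5] [588. 252.]
w [207 222   9   9  64] [211.1 226.3] [498. 197.]
```

Now I'll carry the last bead over to the right compartment.

```bash
python3 -m jog '[[0.085,-0.3,0.023,0,0,0,0],[0.17,-0.6,0.046,0,0,0,0],[0.17,-0.6,0.046,0,0,0,0],[0.17,-0.6,0.046,0,0,0,0],[0.17,-0.6,0.046,0,0,0,0],[0.17,-0.6,0.046,0,0,0,0],[0.17,-0.6,0.046,0,0,0,0],[0.17,-0.6,0.046,0,0,0,0],[0.17,-0.6,0.046,0,0,0,0],[0.17,-0.6,0.046,0,0,0,0],[0.17,-0.6,0.046,0,0,0,0],[0.17,-0.6,0.046,0,0,0,0]]'
python3 -m jog '[[0.17,-0.6,0.046,0,0,0,0],[0.17,-0.6,0.046,0,0,0,0],[0.17,-0.6,0.046,0,0,0,0],[0.085,-0.3,0.023,0,0,0,0],[0,0,0,0,0,0,0],[0,0,0,0,0,0,0],[0,0,0,0,-0.02,0,0],[0,0,0,0,-0.02,0,0],[0,0,0,0,-0.02,0,0],[0,0,0,0,-0.02,0,0],[0,0,0,0,0,0,0]]'
python3 - <<'E'
from h import *
c=pan("w",160);planefit(c,sensors.read_state());lipto([474,-322,160])
E
```

```text
time: 60.42
eef_pos: [575.3, -146.7, 261.1]
tcp_rot: [[-0.862, -0.423, -0.279], [-0.402, 0.906, -0.131], [0.308, -0.0, -0.951]]
force: [0.2, -0.1, -3.3]
finger_gap: 0.245
grip_force: 91.8
time: 61.8
eef_pos: [591.3, -252.0, 263.7]
tcp_rot: [[-0.904, -0.425, -0.056], [-0.424, 0.905, -0.027], [0.062, -0.001, -0.998]]
force: [0.0, -0.1, -1.9]
finger_gap: 0.243
grip_force: 91.8
blob [  0   0  13  34 185]
blob [   0    0   91  128 3245]
blob [174   0  11  30 167]
blob [206   2  11  28 167]
blob [358  27 102  58 295]
blob [137  38  35  11 180]
blob [ 233   92   57   57 2542]
blob [ 489  117   71   43 1193]
blob [105 145  32  15 217]
tool-frame pan: dz/dx 0.2815 dz/dy 0.2575 z at x=100: 34.6 rms 7.63 9856
lip [ 452.8 -317.1  229.7] rear [ 544.1 -274.3  223.4]
t 61.85 pos [ 591.7 -251.9  263.3] gap 0.242 grip 91.8 F [ 0.6 -0.1 -3.4]
shift units [-0.429 -0.268  1.37 ] norm mm 73.0
```

```bash
python3 -m jog '[[-0.2,-0.13,0,0,0,0,0],[-0.2,-0.13,0,0,0,0,0],[-0.02,0,0.25,0,0,0,0],[-0.02,0,0.3,0,0,0,0],[-0.02,0,0.3,0,0,0,0],[-0.02,0,0.25,0,0,0,0],[-0.02,0,0.22,0,0,0,0],[0.05,0,0,0,-0.02,0,0],[0.05,0,0,0,-0.015,0,0],[0,0,0,0,0,0,0]]'
python3 -m jog '[[0.05,0,0,0,-0.01,0,0],[0.05,0,0,0,-0.01,0,0],[0.05,0,0,0,-0.01,0,0],[0.05,0,0,0,-0.01,0,0],[0.05,0,-0.05,0,-0.02,0,0],[0.05,0,-0.1,0,-0.02,0,0],[0.05,0,-0.15,0,-0.02,0,0],[0.05,0,-0.15,0,-0.02,0,0],[0.05,0,-0.15,0,-0.02,0,0],[0,0,0,0,0,0,0]]'
python3 - <<'E'
from h import *
lipto([472,-325,164]);pan("w",160)
E
```

```text
time: 63.1
eef_pos: [611.7, -258.0, 195.6]
tcp_rot: [[-0.905, -0.424, 0.043], [-0.424, 0.906, 0.019], [-0.047, -0.001, -0.999]]
force: [0.7, -0.2, -2.5]
finger_gap: 0.245
grip_force: 91.8
time: 64.35
eef_pos: [582.9, -271.7, 219.1]
tcp_rot: [[-0.801, -0.423, 0.424], [-0.374, 0.906, 0.198], [-0.468, -0.0, -0.884]]
force: [0.5, 0.6, -1.9]
finger_gap: 0.239
grip_force: 91.8
lip [ 480.4 -319.7  110.3] rear [ 561.2 -281.9  157.5]
t 64.35 pos [ 582.9 -271.7  219.1] gap 0.239 grip 91.8 F [ 0.5  0.6 -1.9]
shift units [-0.329 -0.026 -1.042] norm mm 54.6
blob [  0   0   8  26 145]
blob [491   0  69  70 244]
blob [452  16  20  40 159]
blob [  55  109   79   51 1362]
```

```bash
python3 -m jog '[[-0.21,0,-0.4,0,0,0,0],[-0.21,0,-0.4,0,0,0,0],[-0.21,0,-0.4,0,0,0,0],[-0.21,0,-0.4,0,0,0,0],[0,0,0,0,0.045,0,0],[0,0,0,0,0.045,0,0],[0,0,0,0,0.046,0,0],[0,0,0,0,0,0.028,0],[0,0,0,0,0,0.028,0],[0,0,0,0,0,0,0]]'
python3 - <<'E'
from h import *
c=read_camera("wrist");planefit(c,sensors.read_state());to([525,415,290],105)
E
```

```text
time: 65.65
eef_pos: [584.5, -270.5, 309.2]
tcp_rot: [[-0.963, -0.263, 0.055], [-0.262, 0.965, 0.025], [-0.059, 0.01, -0.998]]
force: [0.4, -0.0, -2.7]
finger_gap: 0.24
grip_force: 91.8
tool-frame pan: dz/dx -0.0291 dz/dy 0.0024 z at x=100: 38.5 rms 0.69 9866
t 65.7 pos [ 584.2 -270.7  309.4] gap 0.24 grip 91.8 F [ 0.5 -0.3 -2.5]
shift units [-2.424 13.539  0.667] norm mm 688.5
cur y ang 105.23 tilt z [ 0.055  0.025 -0.998]
rotvec units [0.0032 0.0189 0.0012]
```

```bash
python3 -m jog '[[-0.08,0.4,0,0.0032,0.01,0.0012,0],[-0.15,0.85,0,0,0,0,0],[-0.15,0.85,0,0,0,0,0],[-0.15,0.85,0,0,0,0,0],[-0.15,0.85,0,0,0,0,0],[-0.15,0.85,0,0,0,0,0],[-0.15,0.85,0,0,0,0,0],[-0.15,0.85,0,0,0,0,0],[-0.15,0.85,0,0,0,0,0],[-0.15,0.85,0,0,0,0,0],[-0.15,0.85,0,0,0,0,0],[0,0,0,0,0,0,0]]'
python3 - <<'E'
from h import *
c=read_camera("wrist");planefit(c,sensors.read_state());to([525,415,120],105)
c=read_camera("top");np.savez("t7.npz",**c)
h=cv2.cvtColor(c["frame"],cv2.COLOR_RGB2HSV);print(h[244:260:1,366:398:2,2])
beads(c,(306,345,225,258),110,"m")
E
```

```text
time: 67.2
eef_pos: [545.4, 182.1, 312.3]
tcp_rot: [[-0.965, -0.262, 0.028], [-0.262, 0.965, 0.008], [-0.029, 0.001, -1.0]]
force: [-0.5, -1.3, -2.3]
finger_gap: 0.239
grip_force: 91.8
tool-frame pan: dz/dx -0.0296 dz/dy 0.0014 z at x=100: 38.3 rms 0.7 9854
t 67.25 pos [545.6 180.4 312.3] gap 0.241 grip 91.8 F [ 0.3 -0.9 -2.7]
shift units [-0.711  4.639  3.866] norm mm 304.0
cur y ang 105.06 tilt z [ 0.028  0.007 -1.   ]
rotvec units [-0.0001  0.0091  0.0003]
[[197 195 195 199 198 197 197 195 199 195 197 196 196 163 133  74]
 [196 193 198 195 197 195 197 197 196 197 199 200 193 163 131  78]
 [194 197 197 197 197 197 196 198 197 197 199 196 194 164 134  80]
 [173 192 195 198 197 194 193 197 197 197 199 198 191 160 133  75]
 [121 172 194 198 192 181 169 174 194 197 199 193 174 152 129  80]
 [ 90 133 188 196 185 142 110 120 171 197 195 172 126 123 122  77]
 [ 91 104 177 196 168  88  79  90 131 192 184 121  87  90  96  72]
 [ 92  95 164 190 132  67  86  96 109 177 162  82  83  90  81  70]
 [ 93  95 150 175 104  69  93 102 101 156 131  67  85  94  78  65]
 [ 84  89 147 167  95  66  92 102 101 140 103  65  89 103  83  61]
 [ 87  90 154 159  96  66  88  95  99 137  94  67  89  99  86  62]
 [116 119 173 172 112  79  91  98  99 138 105  70  87  97  83  65]
 [157 165 191 182 151 129 130 128 128 165 136  94  92 102  91  74]
 [179 191 198 191 183 175 172 173 164 189 172 147 139 138 134 125]
 [193 196 197 194 187 182 180 186 176 191 192 184 183 176 175 173]
 [197 198 197 195 195 192 195 194 190 199 197 196 189 182 176 184]]
m [ 306  225   39   33 1287] [325. 241.] [ 474. -176.]
```

```bash
python3 -m jog '[[-0.12,0.77,0,0,0,0,0],[-0.12,0.77,0,0,0,0,0],[-0.12,0.77,0,0,0,0,0],[-0.12,0.77,0.5,0,0,0,0],[-0.12,0.77,0.8,0,0,0,0],[-0.11,0.77,0.8,0,0,0,0],[0,0,0.8,0,0,0,0],[0,0,0.8,0,0,0,0],[0,0,0.6,0,0,0,0],[0,0,0.4,0,0,0,0],[0,0,0,0,0,0,0]]'
python3 - <<'E'
from h import *
c=read_camera("wrist");planefit(c,sensors.read_state());to([525,415,45],105)
E
```

```text
time: 68.68
eef_pos: [526.7, 411.1, 76.2]
tcp_rot: [[-0.967, -0.255, 0.024], [-0.255, 0.967, 0.005], [-0.024, -0.002, -1.0]]
force: [0.3, -0.7, -2.6]
finger_gap: 0.241
grip_force: 91.7
tool-frame pan: dz/dx -0.0313 dz/dy 0.0039 z at x=100: 39.8 rms 0.69 9862
t 68.72 pos [527.5 412.   77.9] gap 0.24 grip 91.7 F [-0.4  0.1 -2. ]
shift units [0.05  0.072 0.656] norm mm 33.1
cur y ang 104.78 tilt z [ 0.026  0.006 -1.   ]
rotvec units [-0.0002  0.0085 -0.0012]
```

```bash
python3 -m jog '[[0,0,0.25,0,0,0,0],[0,0,0.2,0,0,0,0],[0,0,0.08,0,0,0,0],[0,0,0,0,0,0,0]]';python3 -m jog '[[0,0,0.04,0,0,0,0],[0,0,0,0,0,0,0]]';python3 -m jog '[[0,0,0.03,0,0,0,0],[0,0,0,0,0,0,0]]'
```

```text
time: 69.22
eef_pos: [527.7, 413.4, 51.4]
tcp_rot: [[-0.966, -0.256, 0.026], [-0.256, 0.967, 0.007], [-0.027, -0.0, -1.0]]
force: [-0.6, 1.2, -2.0]
finger_gap: 0.24
grip_force: 91.9
time: 69.47
eef_pos: [528.2, 413.7, 50.0]
tcp_rot: [[-0.966, -0.256, 0.027], [-0.256, 0.967, 0.008], [-0.028, 0.0, -1.0]]
force: [-0.0, -0.0, -2.2]
finger_gap: 0.239
grip_force: 91.9
time: 69.72
eef_pos: [528.1, 413.6, 48.3]
tcp_rot: [[-0.966, -0.256, 0.027], [-0.256, 0.967, 0.007], [-0.028, 0.0, -1.0]]
force: [0.2, -0.5, -3.0]
finger_gap: 0.243
grip_force: 91.9
```

```bash
python3 -m jog '[[0,0,0.03,0,0,0,0],[0,0,0,0,0,0,0]]';python3 -m jog '[[0,0,0.025,0,0,0,0],[0,0,0,0,0,0,0]]'
```

```text
time: 69.97
eef_pos: [528.3, 413.7, 47.0]
tcp_rot: [[-0.966, -0.256, 0.027], [-0.256, 0.967, 0.008], [-0.029, 0.0, -1.0]]
force: [0.0, 0.1, -1.5]
finger_gap: 0.238
grip_force: 92.2
time: 70.22
eef_pos: [528.6, 413.8, 46.7]
tcp_rot: [[-0.966, -0.256, 0.028], [-0.256, 0.967, 0.008], [-0.029, 0.001, -1.0]]
force: [-0.3, -1.1, 5.1]
finger_gap: 0.242
grip_force: 93.0
```

```bash
python3 -m jog '[[0,0,0,0,0,0,0.35],[0,0,0,0,0,0,0.6],[0,0,0,0,0,0,0.6],[0,0,0,0,0,0,0.6],[0,0,-0.4,0,0,0,0.6],[0,0,-0.8,0,0,0,0.6],[0,0,-0.8,0,0,0,0.6],[0,0,-0.8,0,0,0,0.6],[0,0,-0.8,0,0,0,0.6],[0,0,-0.8,0,0,0,0.6],[0,0,0,0,0,0,0.6]]'
python3 - <<'E'
from h import *
c=read_camera("wrist");np.savez("w13.npz",**c);P=fcloud(c);h=cv2.cvtColor(c["frame"],cv2.COLOR_RGB2HSV)
m=big(box((h[...,1]<40)&(h[...,2]>90),180,400,0,220));p=P[m];p=p[p[:,2]<12];r=rect(p,"pan")
A=np.c_[p[:,:2],np.ones(len(p))];print(np.linalg.lstsq(A,p[:,2],rcond=None)[0].round(3),np.percentile(p[:,2],[5,50,95]))
to([380,-257,240],2.3)
E
```

```text
time: 71.6
eef_pos: [523.9, 413.2, 269.9]
tcp_rot: [[-0.966, -0.256, 0.034], [-0.256, 0.967, 0.012], [-0.036, 0.003, -0.999]]
force: [-0.0, -0.2, -0.9]
finger_gap: 0.599
grip_force: 0.0
pan 4178 [395.6 368.2] [101.2  70.5] 8.71
[-0.000e+00  1.000e-03  5.654e+00] [4.32669821 5.76628514 7.23365082]
t 71.65 pos [523.2 412.6 267.4] gap 0.599 grip 0.0 F [ 0.  -0.7 -0.6]
shift units [  6.215 -12.212   0.329] norm mm 685.3
cur y ang 104.85 tilt z [ 0.031  0.01  -0.999]
rotvec units [0.0095 0.0069 0.5697]
```

```bash
python3 -m jog '[[0.2,-0.4,0,0.0095,0.0069,0,0.3],[0.42,-0.82,0,0,0,0,0.3],[0.42,-0.82,0,0,0,0,0.3],[0.42,-0.82,0,0,0,0,0.3],[0.42,-0.82,0,0,0,0,0.3],[0.42,-0.82,0,0,0,0,0.3],[0.42,-0.82,0,0,0,0,0.3],[0.42,-0.82,0,0,0,0,0.3],[0.42,-0.82,0,0,0,0,0.3],[0.42,-0.82,0,0,0,0,0.3],[0.42,-0.82,0,0,0,0,0.3],[0.42,-0.82,0,0,0,0,0.3]]'
python3 -m jog '[[0.42,-0.82,0,0,0,0,0.3],[0.42,-0.82,0,0,0,0,0.3],[0,0,0,0,0,0.056,0.3],[0,0,0,0,0,0.056,0.3],[0,0,0,0,0,0.056,0.3],[0,0,0,0,0,0.056,0.3],[0,0,0,0,0,0.056,0.3],[0,0,0,0,0,0.056,0.3],[0,0,0,0,0,0.056,0.3],[0,0,0,0,0,0.056,0.3],[0,0,0,0,0,0.056,0.3],[0,0,0,0,0,0.056,0.3]]'
python3 - <<'E'
from h import *
to([380,-257,240],2.3)
c=read_camera("wrist");np.savez("w14.npz",**c);P=fcloud(c)
m=(abs(P[...,2]-133)<8)&(P[...,0]<400)&(P[...,0]>330)&(P[...,1]<-190)&(P[...,1]>-330);p=P[m];print(len(p));
if len(p)>20: rect(p,"bar");print(np.median(p,0))
E
```

```text
time: 73.15
eef_pos: [407.0, -106.2, 275.4]
tcp_rot: [[-0.967, -0.255, 0.009], [-0.255, 0.966, -0.026], [-0.002, -0.028, -1.0]]
force: [0.5, -0.6, 1.1]
finger_gap: 0.298
grip_force: 0.0
time: 74.65
eef_pos: [387.9, -194.3, 277.4]
tcp_rot: [[-0.064, 0.998, 0.009], [0.998, 0.064, -0.025], [-0.026, 0.007, -1.0]]
force: [0.1, 0.2, -0.0]
finger_gap: 0.298
grip_force: 0.0
t 74.65 pos [ 387.9 -194.3  277.4] gap 0.298 grip 0.0 F [ 0.1  0.2 -0. ]
shift units [-1.222 -0.244  0.777] norm mm 73.4
cur y ang 3.67 tilt z [ 0.009 -0.025 -1.   ]
rotvec units [0.0025 0.0081 0.0076]
1548
bar 1548 [ 386.7 -259.7] [ 28.9 129.3] 1.41
[ 378.92236249 -249.89914354  135.91314169]
```

```bash
python3 -m jog '[[-0.6,-0.13,0,0.0025,0.008,0.0076,0.3],[-0.62,-0.13,0,0,0,0,0.3],[0,0,0,0,0,0,0.3],[0,0,0,0,0,0,0.3]]'
python3 - <<'E'
from h import *
to([379,-257,115],2.3)
c=read_camera("wrist");P=fcloud(c)
m=(abs(P[...,2]-135)<7)&(P[...,0]<392)&(P[...,0]>360)&(P[...,1]<-190)&(P[...,1]>-330);p=P[m];print(len(p),np.median(p,0));
for y in range(-320,-190,20):
    s=p[abs(p[:,1]-y)<8]
    if len(s)>5: print(y,s[:,0].mean().round(1),len(s))
E
```

```text
time: 75.2
eef_pos: [379.6, -255.7, 279.1]
tcp_rot: [[-0.047, 0.999, 0.002], [0.999, 0.047, -0.0], [-0.0, 0.002, -1.0]]
force: [-0.8, -0.4, -0.3]
finger_gap: 0.298
grip_force: 0.0
t 75.2 pos [ 379.6 -255.7  279.1] gap 0.298 grip 0.0 F [-0.8 -0.4 -0.3]
shift units [-0.023 -0.021  3.281] norm mm 164.1
cur y ang 2.7 tilt z [ 0.002 -0.    -1.   ]
rotvec units [0.0007 0.0002 0.0022]
1769 [ 378.16392531 -252.67987742  136.04761826]
-320 380.6 133
-300 380.1 197
-280 378.5 192
-260 377.7 201
-240 376.8 205
-220 376.9 244
-200 377.8 209
```

Well centred on the bar. I'll go down, grip, and push.

```bash
python3 -m jog '[[0,-0.03,0.6,0,0,0.002,0.3],[0,0,0.8,0,0,0,0.3],[0,0,0.8,0,0,0,0.3],[0,0,0.6,0,0,0,0.3],[0,0,0.3,0,0,0,0.3],[0,0,0.15,0,0,0,0.3],[0,0,0,0,0,0,0.3],[0,0,0,0,0,0,0],[0,0,0,0,0,0,0],[0,0,0,0,0,0,0]]' 60
python3 -m jog '[[0,0.15,0,0,0,0,0],[0,0.3,0,0,0,0,0],[0,0.3,0,0,0,0,0],[0,0.3,0,0,0,0,0],[0,0.3,0,0,0,0,0],[0,0.3,0,0,0,0,0],[0,0.3,0,0,0,0,0],[0,0.3,0,0,0,0,0],[0,0.3,0,0,0,0,0],[0,0.3,0,0,0,0,0],[0,0.2,0,0,0,0,0],[0,0,0,0,0,0,0]]'
```

```text
time: 76.5
eef_pos: [380.2, -257.0, 118.2]
tcp_rot: [[-0.04, 0.999, 0.006], [0.999, 0.04, -0.003], [-0.003, 0.005, -1.0]]
force: [-2.2, 1.9, 5.0]
finger_gap: 0.101
grip_force: 58.8
time: 78.0
eef_pos: [533.7, -250.7, 118.2]
tcp_rot: [[-0.041, 0.999, 0.006], [0.999, 0.041, -0.002], [-0.002, 0.006, -1.0]]
force: [1.2, 3.0, 3.6]
finger_gap: 0.1
grip_force: 59.1
```

```bash
python3 -m jog '[[0,0.15,0,0,0,0,0],[0,0.1,0,0,0,0,0],[0,0,0,0,0,0,0]]';python3 -m jog '[[0,0.08,0,0,0,0,0],[0,0,0,0,0,0,0]]';python3 -m jog '[[0,0.06,0,0,0,0,0],[0,0,0,0,0,0,0]]'
```

```text
time: 78.38
eef_pos: [544.9, -250.2, 118.3]
tcp_rot: [[-0.04, 0.999, 0.005], [0.999, 0.04, -0.002], [-0.002, 0.004, -1.0]]
force: [-0.3, 1.6, 4.6]
finger_gap: 0.101
grip_force: 59.5
time: 78.62
eef_pos: [544.9, -250.2, 118.2]
tcp_rot: [[-0.039, 0.999, -0.003], [0.999, 0.039, -0.003], [-0.003, -0.003, -1.0]]
force: [-12.0, 2.1, 11.5]
finger_gap: 0.101
grip_force: 60.3
time: 78.88
eef_pos: [544.9, -250.2, 118.2]
tcp_rot: [[-0.038, 0.999, -0.009], [0.999, 0.038, -0.004], [-0.003, -0.009, -1.0]]
force: [-18.4, 1.3, 17.1]
finger_gap: 0.098
grip_force: 61.0
```

```bash
python3 -m jog '[[0,-0.14,0,0,0,0,0],[0,0,0,0,0,0,0.3],[0,0,0,0,0,0,0.3],[0,0,0,0,0,0,0.3],[0,0,-0.5,0,0,0,0.3],[0,0,-0.8,0,0,0,0.3],[0,0,-0.8,0,0,0,0.3],[0,0,-0.8,0,0,0,0.3],[0,-0.8,0,0,0,0,0.3],[0,-0.8,0,0,0,0,0.3],[0,-0.8,0,0,0,0,0.3],[0,0,0,0,0,0,0.3]]'
python3 - <<'E'
from h import *
c=read_camera("wrist");np.savez("w15.npz",**c);P=fcloud(c);to([400,-250,200])
for y in(-130,-160,-200,-240,-280,-320):
    s=abs(P[...,1]-y)<6;q=P[s]
    top=q[abs(q[:,2]-170)<4];pan_=q[(q[:,2]>138)&(q[:,2]<158)&(q[:,0]>540)];top2=q[(q[:,2]>158)&(q[:,2]<166)&(q[:,0]>540)]
    bar=q[(abs(q[:,2]-136)<4)&(q[:,0]<565)&(q[:,0]>520)]
    print(y,"chest top front",np.percentile(top[:,0],1).round(1) if len(top) else None,"panel",np.percentile(pan_[:,0],[5,50,95]).round(1) if len(pan_) else None,"plate",np.percentile(top2[:,0],[5,50]).round(1) if len(top2)else None,"bar",bar[:,0].mean().round(1) if len(bar) else None)
E
```

```text
time: 80.38
eef_pos: [422.1, -254.5, 262.8]
tcp_rot: [[-0.038, 0.999, 0.004], [0.999, 0.038, -0.002], [-0.002, 0.003, -1.0]]
force: [0.9, -0.3, -0.1]
finger_gap: 0.302
grip_force: 0.0
t 80.42 pos [ 423.6 -254.9  262.9] gap 0.303 grip 0.0 F [-0.1  0.5  0.4]
shift units [ 0.12  -0.475  1.256] norm mm 67.4
-130 chest top front 590.6 panel [574.  575.8 588.8] plate [576.6 590.9] bar None
-160 chest top front 591.9 panel [575.3 577.  589.6] plate [578.8 592. ] bar 563.9
-200 chest top front 593.4 panel [576.8 578.7 591. ] plate [579.4 593.9] bar 548.3
-240 chest top front 595.3 panel [578.3 580.  592.6] plate [583.8 595.3] bar 542.5
-280 chest top front 596.9 panel [580.1 581.9 594.5] plate [585.4 597.2] bar 544.3
-320 chest top front 598.7 panel [581.8 584.1 596.6] plate [587.1 598.9] bar 545.8
```

The panel is still about 15 mm out: the gripper knuckles met the chest edge. I'll push on the panel face with closed fingers turned 90°, above the bar.

```bash
python3 -m jog '[[0,0,0,0,0,-0.055,0],[0,0,0,0,0,-0.055,0],[0,0,0,0,0,-0.055,0],[0,0,0,0,0,-0.055,0],[0,0,0,0,0,-0.055,0],[0,0,0,0,0,-0.055,0],[0,0,0,0,0,-0.055,0],[0,0,0,0,0,-0.055,0],[0,0,0,0,0,-0.055,0],[0,0,0,0,0,0,0]]'
python3 - <<'E'
from h import *
to([548,-252,146],92.3)
E
```

```text
time: 81.68
eef_pos: [425.4, -255.0, 262.6]
tcp_rot: [[-1.0, -0.023, 0.005], [-0.023, 1.0, -0.003], [-0.005, -0.003, -1.0]]
force: [1.0, 0.2, -0.5]
finger_gap: -0.002
grip_force: 0.0
t 81.67 pos [ 425.4 -255.   262.6] gap -0.002 grip 0.0 F [ 1.   0.2 -0.5]
shift units [-2.441  0.009  2.344] norm mm 169.2
cur y ang 91.33 tilt z [ 0.005 -0.003 -1.   ]
rotvec units [-0.0009  0.0016 -0.0054]
```

```bash
python3 -m jog '[[-0.6,0,0,0,0,-0.005,0],[-0.6,0,0,0,0,0,0],[-0.6,0,0,0,0,0,0],[-0.64,0,0,0,0,0,0],[0,0,0.6,0,0,0,0],[0,0,0.7,0,0,0,0],[0,0,0.7,0,0,0,0],[0,0,0.3,0,0,0,0],[0,0,0,0,0,0,0]]'
python3 -m jog '[[-0.15,0,0,0,0,0,0],[-0.15,0,0,0,0,0,0],[-0.15,0,0,0,0,0,0],[-0.1,0,0,0,0,0,0],[0,0,0,0,0,0,0]]'
```

```text
time: 82.8
eef_pos: [546.3, -250.2, 147.3]
tcp_rot: [[-0.999, -0.039, 0.003], [-0.039, 0.999, -0.001], [-0.003, -0.001, -1.0]]
force: [0.6, 0.4, -0.1]
finger_gap: 0.001
grip_force: 0.0
time: 83.42
eef_pos: [569.0, -250.1, 149.0]
tcp_rot: [[-0.999, -0.039, -0.006], [-0.038, 0.999, -0.005], [0.006, -0.005, -1.0]]
force: [-17.9, -1.3, 12.1]
finger_gap: 0.001
grip_force: 8.4
```

```bash
python3 -m jog '[[0.3,0,0,0,0,0,0],[0.3,0,-0.6,0,0,0,0],[0.6,0,-0.8,0,0,0,0],[0.8,0,0,0,0,0,0],[0.8,0,0,0,0,0,0],[0,0,0,0,0,0,0]]'
python3 - <<'E'
from h import *
c=dict(np.load("w15.npz"));P=fcloud(c)
for y in range(-125,-78,4):
    q=P[(abs(P[...,1]-y)<2)&(P[...,2]>60)&(P[...,2]<168)&(P[...,0]>540)]
    if len(q)>5: print(y,len(q),np.percentile(q[:,0],[2,20,50]).round(1),np.percentile(q[:,2],[2,50,98]).round(0))
c=read_camera("top");np.savez("t8.npz",**c);h=cv2.cvtColor(c["frame"],cv2.COLOR_RGB2HSV)
for u in(302,306,312,320,330): print(u,h[198:224,u,2])
to([400,-250,200])
E
```

```text
time: 84.18
eef_pos: [432.1, -254.7, 218.3]
tcp_rot: [[-0.999, -0.038, 0.004], [-0.038, 0.999, -0.002], [-0.004, -0.002, -1.0]]
force: [0.0, 0.2, 0.3]
finger_gap: 0.004
grip_force: 0.0
-125 282 [573.6 574.3 575.2] [ 65. 140. 166.]
-121 282 [573.3 574.1 575. ] [ 64. 137. 166.]
-117 277 [573.4 574.  574.8] [ 64. 139. 167.]
-113 296 [573.  573.8 575.2] [ 66. 139. 167.]
-109 277 [572.9 573.7 574.6] [ 64. 142. 166.]
-105 274 [572.9 573.5 574.5] [ 66. 143. 167.]
-101 283 [572.7 573.3 574.3] [ 65. 142. 166.]
-97 181 [572.7 573.4 574.6] [ 66. 148. 167.]
-93 41 [588.5 589.2 589.7] [148. 160. 168.]
302 [ 77  71  67  67  67  69  67  64  65  68  69  72  84  92  92  98 113 124
 130 127 123 124 144 181 187 187]
306 [142 112 146 188 195 179 143  90  67  70  68  76  70  69  71  83 102 119
 127 124 124 122 121 124 128 148]
312 [149 118 140 183 195 184 158 100  71  68  72  71  63  66  65  81  98 118
 126 126 126 124 119 133 158 177]
320 [151 132 113 151 188 190 172 129 128 168 188 182 161 125  85  73  86 101
 106 107 104 117 122 137 164 180]
330 [159 151 123 142 188 197 195 169 106  66  67  66  71  65  64  65  78 103
 125 135 132 126 116 113 107 109]
t 84.22 pos [ 433.7 -255.1  218.4] gap -0.003 grip 0.0 F [ 0.7 -0.4  1. ]
shift units [0.671 0.13  0.364] norm mm 38.7
```

Run:
```python
from h import *
for f in("w15","w1"):
    c=dict(np.load(f+".npz"));P=fcloud(c)
    for a,b in((20,50),(50,65),(65,80),(80,92),(92,105),(105,120),(120,135),(135,152)):
        q=P[(P[...,1]<-105)&(P[...,1]>-130)&(P[...,2]>a)&(P[...,2]<b)&(P[...,0]>550)&(P[...,0]<600)]
        if len(q)>8: print(f,a,b,len(q),np.median(q[:,0]).round(1))
c=read_camera("wrist");P=fcloud(c)
for a,b in((20,50),(50,65),(65,80),(80,92),(92,105),(105,120),(120,135),(135,152)):
    for y in(-120,-385):
        q=P[(abs(P[...,1]-y)<12)&(P[...,2]>a)&(P[...,2]<b)&(P[...,0]>550)&(P[...,0]<610)]
        if len(q)>8: print("now",y,a,b,len(q),np.median(q[:,0]).round(1))
```

```text
w15 20 50 202 575.6
w15 50 65 120 575.6
w15 65 80 128 575.6
w15 80 92 86 575.2
w15 92 105 138 574.2
w15 105 120 170 574.0
w15 120 135 203 574.2
w15 135 152 287 574.2
w1 20 50 149 575.9
w1 50 65 69 575.4
w1 80 92 21 568.2
w1 92 105 109 568.2
w1 105 120 147 568.3
w1 120 135 193 568.4
w1 135 152 418 568.8
now -120 20 50 245 575.7
now -385 20 50 241 586.5
now -120 50 65 118 575.6
now -385 50 65 134 586.6
now -120 65 80 68 575.4
now -385 65 80 105 586.7
now -385 80 92 32 587.3
```

Run:
```python
from h import *
c=dict(np.load("t8.npz"));scoop(c,(125,180,215,285),6)
beads(c,(187,220,235,268),23,"w");beads(c,(236,262,243,266),23,"m")
d=dict(np.load("top0.npz"));df=cv2.absdiff(c["frame"],d["frame"]).max(2)>45
for n,b in dict(bowl=(165,210,135,180),bottle=(225,252,130,166),tin=(252,278,150,178),block=(405,436,244,282),mallet=(450,486,200,280),offcut=(80,114,212,246)).items(): print(n,box(df,*b).sum())
to([400,-250,200])
```

```text
pan 665 [405.2 369.3] [118.7  69.4] 8.73
w [211 235   9  33 119] [215.4 251.4] [417. 172.]
w [187 264  22   4  47] [194.6 266.2] [362. 234.]
bowl 0
bottle 0
tin 0
block 0
mallet 0
offcut 0
t 84.28 pos [ 434.6 -255.3  218.4] gap -0.0 grip 0.0 F [ 1.4 -0.5  0.5]
shift units [0.69  0.136 0.363] norm mm 39.6
```

```bash
python3 -c "
from bench import order
print(order.job_done())"
```

```text
the job is handed in; nothing more can be done
None
```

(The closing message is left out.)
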